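Make room for a reagent cassette in a full rack

TASK

Four reagent cassettes stand tight together in the rack on the analyser deck. Gently slide them apart in the middle, two to each side, feeling for the soft end buffers without pressing hard against them, then set the spare cassette upright into the gap so that it stands fully down in the rack with two cassettes on each side. Do not lift the four out of the rack, and leave the other things on the deck where they are.

Things in the scene. Friction and masses are not known exactly. Their poses are not given: they have to be found in the camera images.
- rack: Fixed aluminium channel, 124 mm (x) by 262 mm (y), holding the row along its y axis; x is across. Origin at the centre of its underside on the deck, z up. Inner floor 10 mm above the origin; low side walls 14 mm above the floor, 104 mm apart inside, so the 100 mm cassettes slide along y with 2 mm to spare each side.
- rack_floor (a point): Centre of the rack's floor. Either end of the row has a dark end block with a sprung rubber buffer plate; buffer faces 154 mm apart: five cassettes plus 4 mm. Both are offset together to one side or the other along y, up to 15 mm, not measured: feel for them (1 to 31 mm free travel a side). Buffer: 7 N/mm, bottoms at 4 mm. Dragging a pair takes 1 to 4 N; pressing cassettes together over 18 N is too hard.
- c1_mid (a point): Outermost cassette on the rack's +y side, white with grey tab; all five are alike, 0.2 to 0.42 kg. 100 mm long (its x), 30 mm wide (y), 85 mm tall: box body up to 55 mm, then flat shoulders and a central grip tab 40 (x) by 18 (y) by 30 mm tall. The lowest 6 mm of the foot are bevelled in by 4 mm. Point: its centre, 42.5 mm above its underside; z up
- c2_mid (a point): Second cassette from the rack's +y end, +y side of the middle; white with grey tab. 100 mm long (its x), 30 mm wide (y), 85 mm tall: box body up to 55 mm, then flat shoulders and a central grip tab 40 (x) by 18 (y) by 30 mm tall. The lowest 6 mm of the foot are bevelled in by 4 mm. Point: its centre, 42.5 mm above its underside; z up
- c3_mid (a point): Third cassette from the rack's +y end, -y side of the middle; white with grey tab. 100 mm long (its x), 30 mm wide (y), 85 mm tall: box body up to 55 mm, then flat shoulders and a central grip tab 40 (x) by 18 (y) by 30 mm tall. The lowest 6 mm of the foot are bevelled in by 4 mm. Point: its centre, 42.5 mm above its underside; z up
- c4_mid (a point): Outermost cassette on the rack's -y side; white with grey tab. 100 mm long (its x), 30 mm wide (y), 85 mm tall: box body up to 55 mm, then flat shoulders and a central grip tab 40 (x) by 18 (y) by 30 mm tall. The lowest 6 mm of the foot are bevelled in by 4 mm. Point: its centre, 42.5 mm above its underside; z up
- spare_mid (a point): Spare cassette, alone and upright on one of two flat black nests beside the rack. Fully down in the rack its centre is 52.5 mm above the rack's origin. 100 mm long (its x), 30 mm wide (y), 85 mm tall: box body up to 55 mm, then flat shoulders and a central grip tab 40 (x) by 18 (y) by 30 mm tall. The lowest 6 mm of the foot are bevelled in by 4 mm. Point: its centre, 42.5 mm above its underside; z up
- wellplate: Bystander: clear 24-well plate, 128 by 86 by 20 mm, lying on the other deck nest. Origin at its underside. Leave it alone
- bottle: Bystander: amber glass jar, 44 mm across, 95 mm tall, standing beyond the rack. Origin at its underside. Leave it alone
- tipbox: Bystander: grey box of pipette tips, 85 by 122 by 55 mm, standing beyond the rack. Origin at its underside. Leave it alone
There are look-alikes about, which are no part of the job. What is shaped like the part that bears c2_mid but blue or yellow is not meant.

How it is judged:
By the outcome, as a careful person would: the job done as asked, in the order asked, and still so for the second after the job is handed in, with the robot touching nothing.
It also fails if it takes over 72 s, if anything falls off the work surface, if the arm or the gripper's body presses on something with over 40 N, if the wrist force passes 120 N, or if a joint passes its speed limit or range.

ROBOT

A 6-joint arm with a two-finger parallel gripper is mounted at the origin on the work surface. World frame = base frame: x ahead of the robot, y to its left, z up, the work surface at z = 0. Lengths are in m, angles in rad, forces in N, time in s.
With the tool pointing down it reaches from about 0.3 to 0.875 m from the base axis. Payload 6.4 kg.
Tool frame: the origin (TCP) lies between the finger pads; the fingertips stand ctrl.tip_reach ahead of it and the grasp point (between the pads) lies 11 mm behind it (ctrl.tip_reach is the distance from the TCP to the fingertips, in m); z points along the fingers, x is the direction in which the jaws open and shut, and the axes are right-handed (so a half turn about z gives the same grasp; the last joint's range is limited). The gripper opens to 85 mm and grips with 20 to 120 N. Pads are 22 mm wide; open, the fingers measure 114 mm over their backs; the gripper's body (76 mm by 85 mm) begins 54 mm behind the grasp point. The pads swing forward as they close: fully open they stand 13 mm farther back than shut.
Start: joints at [1.121, 0.181, 1.607, -0, 1.354, -0.206], TCP at [0.139, 0.558, 0.21] pointing down, gripper open.
Joint ranges: [-2.99, 2.99], [-0.89, 2.07], [0.3, 2.58], [-1.14, 4.28], [0, 2.63], [-3.12, 3.12]. Speed limits (rad/s): [2.57, 2.57, 3.01, 3.14, 3.14, 3.14].

INTERFACE

Orientations are given as a unit quaternion [w, x, y, z].
In Python, from bench import telemetry, viewer, ticket, nets, ctrl gives the robot as it stands.
- The arm moves only by the tool step_arm, never from a script. Its argument "plan" is a list of rows, each a list of 2 entries, a list of its own where there are three numbers: the shift along the tool's x, y, z in m, then the turn, a rotation vector about the tool's x, y, z in degrees. A call has 1 to 5 rows; each row is the pose to reach, as a shift and turn from the pose commanded when the call began, along the tool's axes at that moment; what a row does not reach only later rows make up. A row lasts 1/10 s, in which the tool goes at most 50 mm and 8.59 degrees, less where a joint would pass 70% of its speed; a pose out of reach is approached as far as the arm can. A call with a gripper value outside its range is refused whole. "fingers" is the opening in per cent of the stroke, from 0 (shut) to 100 (fully open), set as the call begins (left out, the last holds). The fingers move at their own pace and stop on an object; the grip force is fixed at half the most. Time passes only in rows, so rows that repeat a pose let the fingers close. It gives the time, the measured TCP pose, the force and the opening at its end, in the units of the state.
- telemetry.get_obs(): the state, without advancing time (a new reading comes with each control period).
- viewer.camera(name): name is "scene" or "side" or "wrist"; returns the picture (480x640x3 uint8, red, green, blue); there is no depth.
- viewer.get_calibration(name): a dict with "K" (3x3 intrinsics, pixels), "origin" and "orientation" of the camera in the world. Camera axes: x right, y up, looking along -z (the intrinsics and any distortion apply to the point x, -y, -z); pixel columns grow to the right and rows downward; lengths in m; the calibration is good to about 2 mm. A picture is of the moment at which its call begins: read the wrist's pose just before it. get_calibration takes no time and is no camera call; for the wrist camera it gives the pose at the moment of the call.
- ticket.hand_in(): hands the job in, once; it reports no verdict.
Trained networks look in the newest picture that a camera, given by its name, has taken for a name from the list of things; names that differ only in an ending like _2 or _b are one class to them, and where a whole thing is asked for, a point or a joint stands for the part that bears it (a point fixed in the world has none). Each returns a list of dicts, best first, with "score" (0 to 1); they miss things now and then, are a little off and sometimes report something else, mostly with a low value. They report only what shows in the picture. A call takes as long as a camera call. They do not tell look-alikes from the thing itself.
- nets.boxes_of(thing, camera): "extent" ([left, top, right, bottom] in pixels, round what is visible of it).
The state is a dict: "time_s": time; "q": joint angles; "dq": joint speeds; "joint_efforts": joint torques, N m; "eef_pos": TCP position; "eef_rot": TCP orientation; "wrist_force": force on the tool from outside, world axes, zero at the start; "torque": the same for the moment, N m; "opening": opening from 0.0 (shut) to 1.0 (fully open).
Only numpy, scipy, OpenCV 4.12 (cv2) and the standard library are available. Lean on these libraries where they do the work, as an engineer would, in place of code of your own. Each camera call takes 0.05 s, during which the arm holds its last target.

## Working session

There is one attempt and no reset: what is moved stays moved. The work goes in short steps, Python scripts to look and compute and a tool call to move; the robot and the scene stay as the last step left them, time stands still between calls to the robot, and variables do not carry over. Pictures are saved under pics/ and viewed, and the job is handed in when it is done.

Besides the shell and the picture viewer there is one more tool, called as name(argument=value, ...), one argument or row to a line, values as JSON. step_arm: Moves the arm, as the interface text tells. Its arguments: {"type":"object","properties":{"plan":{"type":"array"},"fingers":{"type":"number"}},"required":["plan"]}

```bash
mkdir -p pics; ls; python3 - <<'E'
from bench import telemetry, viewer, ctrl
import cv2
print(ctrl.tip_reach)
o=telemetry.get_obs(); print(o)
for n in ["scene","side","wrist"]:
    im=viewer.camera(n); cv2.imwrite(f"pics/{n}0.png",im[:,:,::-1]); c=viewer.get_calibration(n); print(n,c)
E
```

```text
pics
0.008
{'time_s': 0.0, 'q': array([ 1.12070435e+00,  1.81534700e-01,  1.60801223e+00, -2.34904557e-05,
        1.35372948e+00, -2.06299542e-01]), 'dq': array([ 0.00024722, -0.0006781 ,  0.00073825,  0.00053674, -0.00102556,
       -0.00084776]), 'joint_efforts': array([-1.69605726e-03, -4.44875085e+01, -3.51335835e+01, -2.90816679e-04,
        9.10720060e-03, -1.52986172e-05]), 'eef_pos': array([0.13853402, 0.55747646, 0.20938567]), 'eef_rot': array([ 3.81927117e-04,  7.87838447e-01,  6.15881379e-01, -7.50345682e-04]), 'wrist_force': array([ 0.18463866,  0.36374771, -0.26321179]), 'torque': array([ 0.01203532, -0.00253896,  0.0269139 ]), 'opening': 1.0009606823593773}
scene {'K': array([[516.66942819,   0.        , 326.21342028],
       [  0.        , 516.66942819, 231.790249  ],
       [  0.        ,   0.        ,   1.        ]]), 'origin': array([ 1.06587865, -0.59603581,  0.79686658]), 'orientation': array([0.86343149, 0.37604859, 0.13263131, 0.30900235])}
side {'K': array([[438.49883236,   0.        , 311.99443786],
       [  0.        , 438.49883236, 242.30290365],
       [  0.        ,   0.        ,   1.        ]]), 'origin': array([ 0.28072423, -0.51699376,  0.57620088]), 'orientation': array([ 0.8820119 ,  0.40735472, -0.09365615, -0.21759057])}
wrist {'K': array([[432.47786079,   0.        , 320.21094101],
       [  0.        , 432.47786079, 236.76683116],
       [  0.        ,   0.        ,   1.        ]]), 'origin': array([0.05787835, 0.57720314, 0.37393006]), 'orientation': array([ 0.77712944, -0.12984471, -0.10012113,  0.60760674])}
```

View pics/scene0.png

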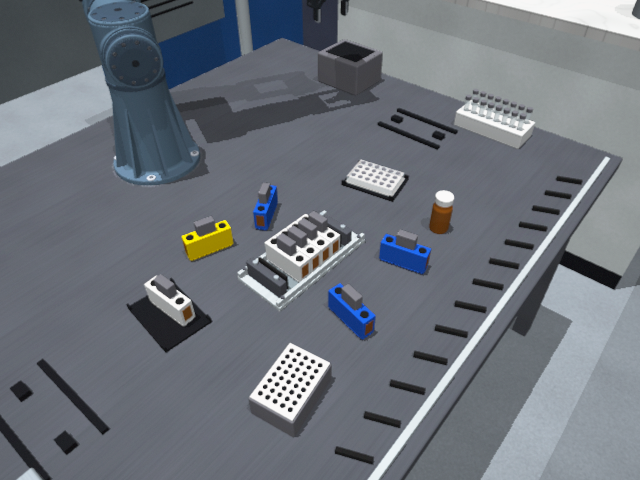

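View pics/side0.png

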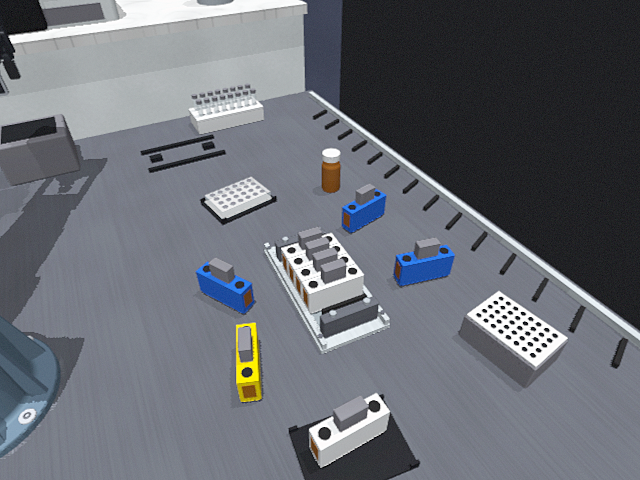

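View pics/wrist0.png

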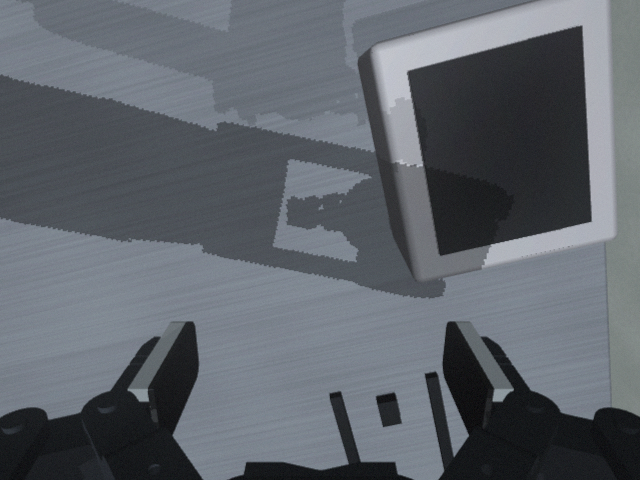

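Targets: the row of four white cassettes is in the rack (scene ~305,245; side ~320,265). The white spare is on the black nest (scene ~170,300; side ~350,430). Look-alikes to avoid:
- Blue: scene (265,205), (405,252), (352,310)
- Yellow: scene (207,240)

The tray and box with wells aren't cassettes. Next I'll check close crops.

```bash
python3 - <<'E'
import cv2
def crop(src,x0,y0,w,h,s,out):
    im=cv2.imread(src)[y0:y0+h,x0:x0+w]; cv2.imwrite(out,cv2.resize(im,None,fx=s,fy=s,interpolation=cv2.INTER_CUBIC))
crop("pics/scene0.png",230,195,145,115,5,"pics/c_rack_scene.png")
crop("pics/side0.png",255,220,145,135,4.4,"pics/c_rack_side.png")
crop("pics/scene0.png",115,255,110,100,6,"pics/c_sp_scene.png")
crop("pics/side0.png",280,380,145,100,5,"pics/c_sp_side.png")
E
```

```text
(no output)
```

View pics/c_rack_scene.png

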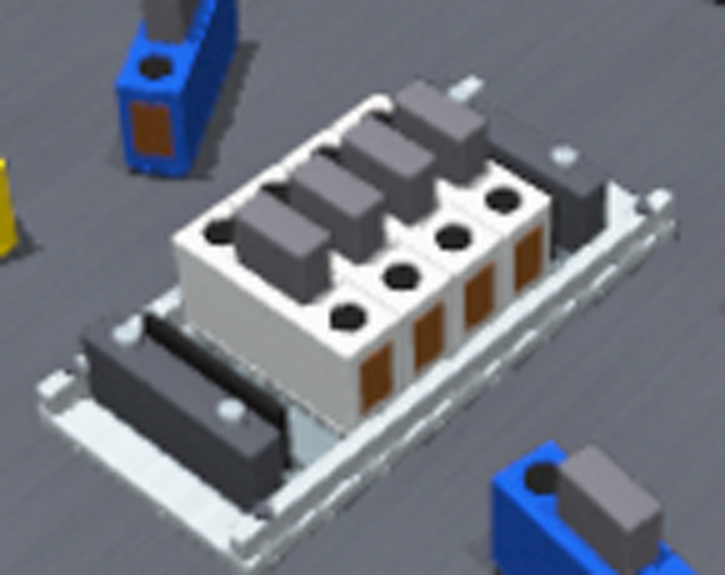

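View pics/c_rack_side.png

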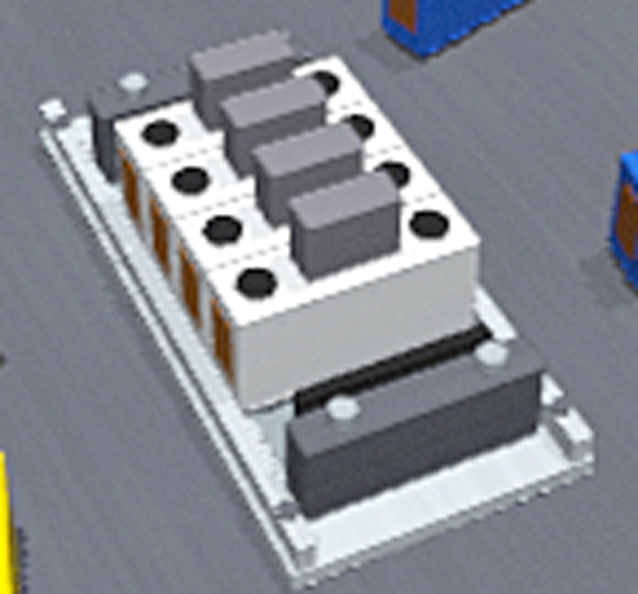

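View pics/c_sp_scene.png

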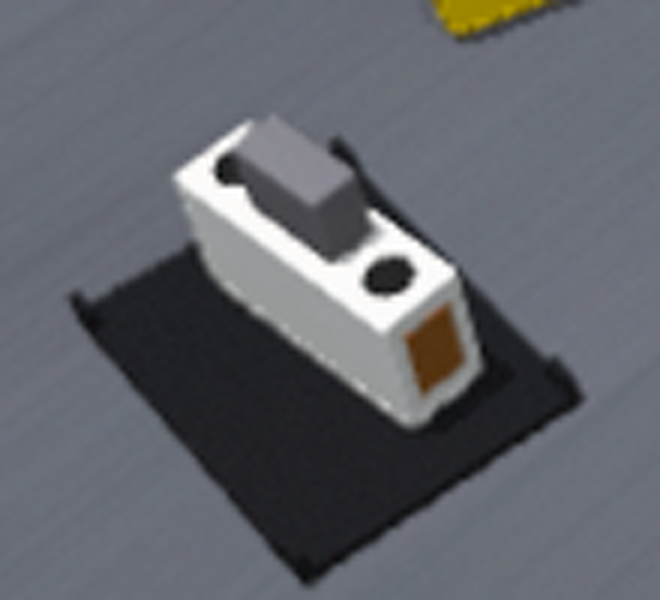

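View pics/c_sp_side.png

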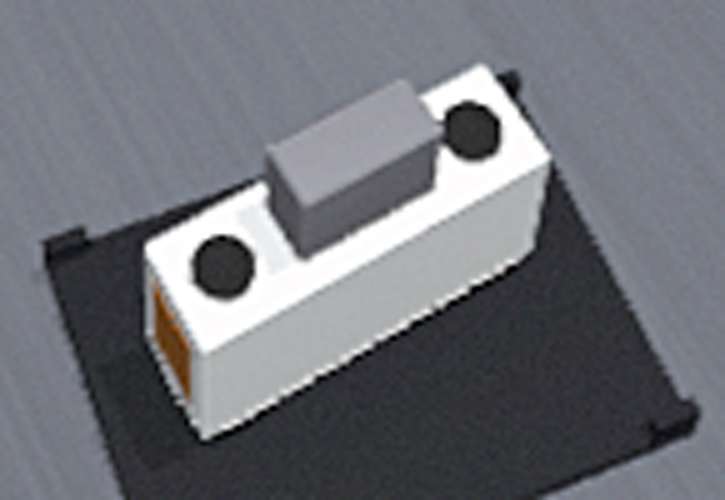

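```bash
cat > h.py <<'E'
import numpy as np, cv2
from scipy.optimize import least_squares
from scipy.spatial.transform import Rotation as R
from bench import viewer
def q2R(q): return R.from_quat([q[1],q[2],q[3],q[0]]).as_matrix()
def proj(c,P):
    p=(np.asarray(P)-c["origin"])@q2R(c["orientation"]); p=p*[1,-1,-1]
    k=p@c["K"].T; return k[:,:2]/k[:,2:]
def T(P,x,y,yaw):
    c,s=np.cos(yaw),np.sin(yaw); P=np.asarray(P,float)
    return np.c_[x+c*P[:,0]-s*P[:,1], y+s*P[:,0]+c*P[:,1], P[:,2]]
E
cat > fit.py <<'E'
from h import *
S=viewer.get_calibration("scene"); D=viewer.get_calibration("side")
def pix(l,x0,y0,s): return np.array([( (u+.5)/s-.5+x0, (v+.5)/s-.5+y0) for u,v in l])
# row
m=lambda a:np.array(a)/1000
rs=[(-50,-60,65),(50,-60,65),(50,60,65),(-20,-54,95),(20,-54,95),(20,-36,95),(-20,-36,95),(20,36,95),(20,54,95),(-20,54,95)]
us=pix([(175,238),(345,360),(552,195),(232,205),(302,253),(330,235),(263,190),(455,140),(487,122),(418,78)],230,195,5)
rd=[(-50,-60,65),(50,-60,65),(50,60,65),(-50,60,65),(-20,-36,95),(-20,-54,95),(20,-54,95),(20,-36,95),(-20,54,95),(-20,36,95)]
ud=pix([(240,325),(480,240),(338,58),(115,122),(288,195),(305,218),(400,188),(378,170),(190,60),(200,77)],255,220,4.4)
f=lambda p:np.r_[(proj(S,T(m(rs),*p[:3])+[0,0,p[3]])-us).ravel(),(proj(D,T(m(rd),*p[:3])+[0,0,p[3]])-ud).ravel()]
r=least_squares(f,[.5,0,0,0],loss="soft_l1"); print("row",r.x[:3],np.degrees(r.x[2]),"dz",r.x[3]); print(np.round(r.fun.reshape(-1,2),1).tolist())
row=r.x
# per-camera
for nm,C,a,b in(("S",S,rs,us),("D",D,rd,ud)):
    g=least_squares(lambda p:(proj(C,T(m(a),*p))-b).ravel(),row[:3],loss="soft_l1").x; print(nm,g,np.degrees(g[2]))
def inv(C,uv,z,x,y,yaw):
    out=[]
    for q in uv:
        d=np.linalg.inv(C["K"])@[*q,1]*[1,-1,-1]; d=q2R(C["orientation"])@d
        P=C["origin"]+d*(z-C["origin"][2])/d[2]; v=P[:2]-[x,y]
        out.append(np.array([np.cos(yaw)*v[0]+np.sin(yaw)*v[1],-np.sin(yaw)*v[0]+np.cos(yaw)*v[1]])*1000)
    return np.round(out,1).tolist()
print("rack corners S z0",inv(S,pix([(250,568),(40,415)],230,195,5),0,*row[:3]))
print("rack corners D z0",inv(D,pix([(298,585),(592,470),(45,140)],255,220,4.4),0,*row[:3]))
sp=[(-50,-15,55),(50,-15,55),(50,15,55),(-50,15,55),(-20,-9,85),(20,-9,85),(20,9,85),(-20,9,85)]
u1=pix([(177,178),(385,330),(457,270),(250,125),(235,155),(317,208),(358,178),(272,118)],115,255,6)
u2=pix([(205,350),(550,157),(487,65),(147,245),(302,198),(440,128),(405,80),(268,150)],280,380,5)
f=lambda p:np.r_[(proj(S,T(m(sp),*p[:3])+[0,0,p[3]])-u1).ravel(),(proj(D,T(m(sp),*p[:3])+[0,0,p[3]])-u2).ravel()]
r=least_squares(f,[.5,-.25,0,.005],loss="soft_l1"); print("spare",r.x,np.degrees(r.x[2])); print(np.round(r.fun.reshape(-1,2),1).tolist())
E
python3 fit.py
```

```text
row [ 0.54268929 -0.03076475 -0.04973433] -2.849567007163604 dz -0.0029459558424751926
[[-0.4, -0.5], [0.6, -0.8], [-0.3, 0.9], [-0.4, 0.8], [-0.1, 0.7], [0.8, -0.4], [-0.1, -0.8], [0.6, 0.4], [0.1, -0.3], [-0.3, -0.1], [-0.6, -0.7], [-0.2, -0.3], [-0.2, -0.3], [0.1, 0.4], [-0.9, 0.2], [0.1, 2.1], [1.0, 1.4], [0.8, -1.3], [-0.7, -1.2], [1.2, 0.9]]
S [ 0.54485479 -0.03319621 -0.04958921] -2.8412523809787067
D [ 0.54125377 -0.0333446  -0.04987101] -2.857398556901533
rack corners S z0 [[58.7, -126.5], [-62.9, -129.2]]
rack corners D z0 [[-59.7, -131.5], [62.0, -132.0], [-60.1, 130.7]]
spare [ 0.44052065 -0.29647431  0.02242914  0.00089421] 1.285095213859455
[[-0.4, 0.3], [-0.2, 0.9], [0.6, 0.7], [0.2, -0.1], [-0.9, -0.9], [-0.4, 0.5], [0.6, -0.4], [0.8, -0.5], [-0.1, 0.6], [0.2, 0.1], [-1.0, -0.5], [-0.6, -0.2], [0.4, 2.1], [1.4, 0.5], [0.1, -1.9], [-0.7, -1.0]]
```

```bash
cat >> h.py <<'E'
from bench import telemetry
def mv(x,y,z,yawdeg,verbose=True):
    """print shift & turn (tool axes) to reach tool-down pose with tool x at yawdeg"""
    o=telemetry.get_obs(); R0=q2R(o["eef_rot"])
    a=np.radians(yawdeg); tx=np.array([np.cos(a),np.sin(a),0]); tz=np.array([0,0,-1.]); R1=np.c_[tx,np.cross(tz,tx),tz]
    sh=R0.T@(np.array([x,y,z])-o["eef_pos"]); rv=np.degrees(R.from_matrix(R0.T@R1).as_rotvec())
    print("t",round(o["time_s"],2),"pos",np.round(o["eef_pos"],4),"F",np.round(o["wrist_force"],1),"open",round(o["opening"],3))
    print("shift mm",np.round(sh*1000,1),"turn",np.round(rv,2))
def camview(x,y,z,yawdeg):
    """predicted wrist calibration at given tool pose"""
    o=telemetry.get_obs(); c=viewer.get_calibration("wrist"); R0=q2R(o["eef_rot"])
    rel=R0.T@(c["origin"]-o["eef_pos"]); Rr=R0.T@q2R(c["orientation"])
    a=np.radians(yawdeg); tx=np.array([np.cos(a),np.sin(a),0]); tz=np.array([0,0,-1.]); R1=np.c_[tx,np.cross(tz,tx),tz]
    q=R.from_matrix(R1@Rr).as_quat()
    return dict(K=c["K"],origin=np.array([x,y,z])+R1@rel,orientation=[q[3],q[0],q[1],q[2]])
E
python3 - <<'E'
from h import *
print(np.degrees(2*np.arctan2(*[0.788,.616][::-1])))
for y,z in((-.03,.21),(-.08,.25),(-.12,.25),(-.12,.3)):
    c=camview(.543,y,z,-2.85)
    print(y,z,c["origin"],proj(c,[(.543,-.03,.065),(.543,.1,.03),(.543,-.16,.03)]).round())
mv(.543,-.08,.25,-2.85)
E
```

```text
76.03132096803824
-0.03 0.21 [0.5464742  0.05302382 0.37430708] [[321. 208.]
 [313.  20.]
 [328. 335.]]
-0.08 0.25 [0.5464742  0.00302382 0.41430708] [[318. 133.]
 [310. -44.]
 [325. 268.]]
-0.12 0.25 [ 0.5464742  -0.03697618  0.41430708] [[ 316.   79.]
 [ 307. -107.]
 [ 323.  228.]]
-0.12 0.3 [ 0.5464742  -0.03697618  0.46430708] [[316.  81.]
 [308. -82.]
 [323. 214.]]
t 0.15 pos [0.1386 0.5576 0.2096] F [-0.8 -0.6 -0.5] open 0.997
shift mm [-521.2  546.3  -39.9] turn [4.000e-02 7.000e-02 7.888e+01]
```

step_arm(
  plan=[
    [[-0.03,0.034,0],[0,0,5]],
    [[-0.06,0.068,0],[0,0,10]],
    [[-0.09,0.102,0],[0,0,16]],
    [[-0.12,0.136,0],[0,0,21]],
    [[-0.15,0.17,0],[0,0,26]],
  ],
)

```text
time_s: 0.65
eef_pos: [0.268, 0.3698, 0.2101]
eef_rot: [0.0, 0.907, 0.422, -0.0]
wrist_force: [1.2, -0.2, 0.5]
opening: 0.999
```

```bash
python3 -c "
from h import *
mv(.545,-.03,.21,-2.85)"
```

```text
t 0.65 pos [0.268  0.3698 0.2101] F [ 1.2 -0.2  0.5] open 0.999
shift mm [-1.271e+02  4.695e+02  2.000e-01] turn [1.000e-02 0.000e+00 5.271e+01]
```

step_arm(
  plan=[
    [[-0.013,0.047,0],[0,0,5.3]],
    [[-0.026,0.094,0],[0,0,10.6]],
    [[-0.038,0.141,0],[0,0,16]],
    [[-0.051,0.188,0],[0,0,21]],
    [[-0.064,0.235,0],[0,0,26.5]],
  ],
)

```text
time_s: 1.15
eef_pos: [0.4072, 0.1696, 0.2104]
eef_rot: [-0.0, 0.979, 0.202, 0.0]
wrist_force: [1.6, 1.6, -0.2]
opening: 0.998
```

```bash
python3 -c "
from h import *
mv(.545,-.03,.21,-2.85)"
```

```text
t 1.15 pos [0.4072 0.1696 0.2104] F [ 1.6  1.6 -0.2] open 0.998
shift mm [ 47.5 237.8   0.4] turn [-0.   -0.03 26.17]
```

step_arm(
  plan=[
    [[0.009,0.047,0],[0,0,5.3]],
    [[0.019,0.094,0],[0,0,10.5]],
    [[0.028,0.141,0],[0,0,16]],
    [[0.038,0.188,0],[0,0,21]],
    [[0.0475,0.2378,0],[0,0,26.2]],
  ],
)

```text
time_s: 1.65
eef_pos: [0.5453, -0.0288, 0.2101]
eef_rot: [-0.0, 1.0, -0.025, -0.0]
wrist_force: [0.7, 0.9, -0.4]
opening: 1.0
```

step_arm(
  plan=[
    [[0,0,0],[0,0,0]],
    [[0,0,0],[0,0,0]],
    [[0,0,0],[0,0,0]],
  ],
)

```text
time_s: 1.95
eef_pos: [0.5439, -0.0264, 0.2098]
eef_rot: [-0.0, 1.0, -0.023, -0.001]
wrist_force: [-0.4, 0.3, 1.0]
opening: 1.0
```

```bash
python3 -c "
from h import *
o=telemetry.get_obs();im=viewer.camera('wrist');cv2.imwrite('pics/w1.png',im[:,:,::-1])
print(o)
import json;c=viewer.get_calibration('wrist');print(c);np.savez('w1.npz',**c)"
```

```text
{'time_s': 1.95, 'q': array([-2.66650880e-01,  1.14335831e-01,  1.68328320e+00,  3.12445497e-04,
        1.34530236e+00, -2.20954763e-01]), 'dq': array([ 0.01846426, -0.01652649,  0.00569781, -0.00205346, -0.00163869,
        0.0011998 ]), 'joint_efforts': array([-8.91205352e-01, -4.03896224e+01, -3.53931391e+01, -4.80411400e-02,
       -3.88961553e-02,  1.11009456e-03]), 'eef_pos': array([ 0.54391448, -0.02635038,  0.20982705]), 'eef_rot': array([-3.08117328e-04,  9.99737961e-01, -2.28810869e-02, -6.07970369e-04]), 'wrist_force': array([-0.42582972,  0.25977911,  0.98295607]), 'torque': array([-0.01523452,  0.02119897,  0.05112694]), 'opening': 0.9998387713387529}
{'K': array([[432.47786079,   0.        , 320.21094101],
       [  0.        , 432.47786079, 236.76683116],
       [  0.        ,   0.        ,   1.        ]]), 'origin': array([0.54782035, 0.05642834, 0.37442599]), 'orientation': array([ 0.98619887, -0.16401048,  0.00383471, -0.0223078 ])}
```

View pics/w1.png

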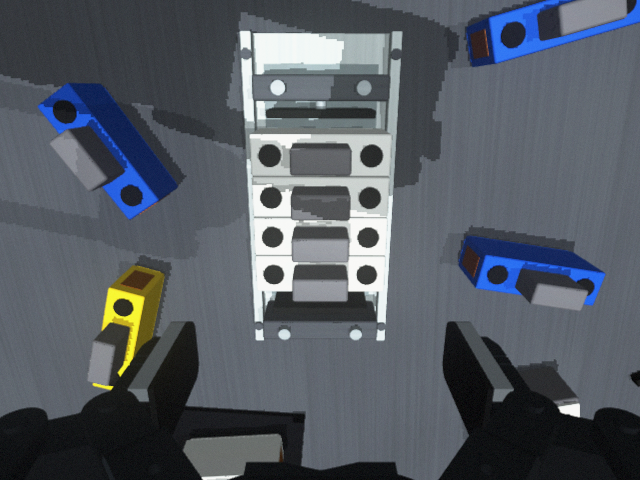

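```bash
python3 - <<'E'
import cv2
im=cv2.imread("pics/w1.png")[70:350,225:415]; cv2.imwrite("pics/c_w1a.png",cv2.resize(im[:110],None,fx=4,fy=4,interpolation=cv2.INTER_CUBIC)); cv2.imwrite("pics/c_w1b.png",cv2.resize(im[110:],None,fx=3.5,fy=3.5,interpolation=cv2.INTER_CUBIC))
E
```

```text
(no output)
```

View pics/c_w1a.png

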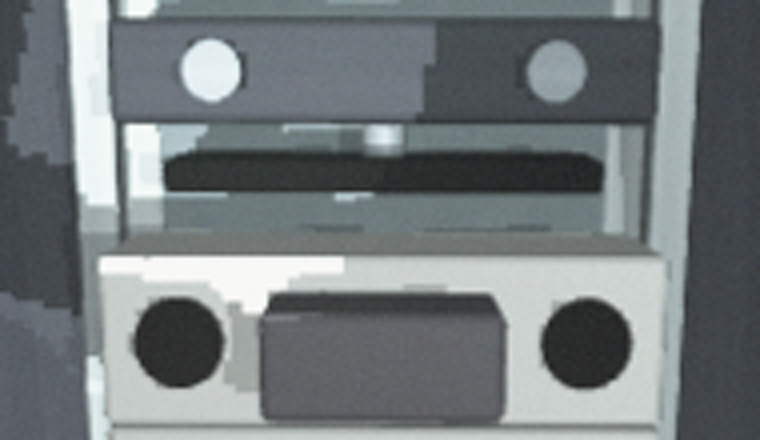

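View pics/c_w1b.png

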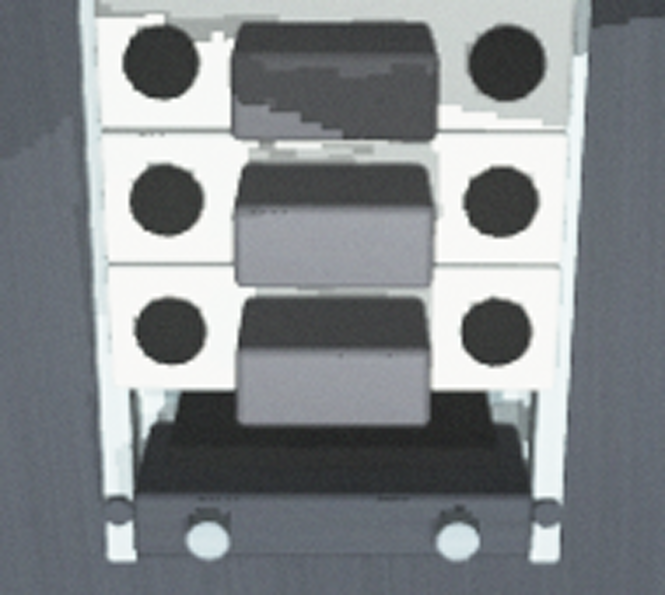

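```bash
cat > m1.py <<'E'
from h import *
c=dict(np.load("w1.npz"))
pa=lambda u,v:((u+.5)/4-.5+225,(v+.5)/4-.5+70); pb=lambda u,v:((u+.5)/3.5-.5+225,(v+.5)/3.5-.5+180)
uv=np.array([pa(100,255),pa(663,255),pb(113,388),pb(557,388),pa(210,424),pa(560,424),pb(200,131),pb(480,131),pb(200,265),pb(480,265)])
P=np.array([(-50,60,65),(50,60,65),(-50,-60,65),(50,-60,65),(-25,30,65),(25,30,65),(-25,0,65),(25,0,65),(-25,-30,65),(25,-30,65)])/1000
w=np.ones((10,2)); w[4:,0]=0
r=least_squares(lambda p:((proj(c,T(P,*p[:3])+[0,0,p[3]])-uv)*w).ravel(),[.543,-.03,-.05,0]);print(r.x,np.degrees(r.x[2]),np.round((r.fun.reshape(-1,2)),1).tolist())
r0=least_squares(lambda p:((proj(c,T(P,*p[:3]))-uv)*w).ravel(),[.543,-.03,-.05]);print(r0.x)
x,y,a=r0.x
def inv(q,z):
    d=np.linalg.inv(c["K"])@[*q,1]*[1,-1,-1]; d=q2R(c["orientation"])@d
    p=c["origin"]+d*(z-c["origin"][2])/d[2]; v=p[:2]-[x,y]
    return np.round(np.array([np.cos(a)*v[0]+np.sin(a)*v[1],-np.sin(a)*v[0]+np.cos(a)*v[1]])*1000,1).tolist()
for z in(.02,.03,.04,.05,.06):
    print(z,"+plate",inv(pa(384,192),z),inv(pa(165,190),z),inv(pa(603,190),z),"-plate",inv(pb(175,392),z),inv(pb(492,392),z))
print("rack walls z.024",inv((241,32),.024),inv((402,32),.024),inv((259,340),.024),inv((384,340),.024))
E
python3 m1.py
```

```text
[ 0.54366127 -0.03307935 -0.04410018  0.00166292] -2.526754249232251 [[-1.4, 0.5], [1.6, 0.4], [-0.3, -0.3], [0.2, -0.4], [0.0, 1.0], [-0.0, 0.9], [0.0, -0.3], [-0.0, -0.4], [0.0, -0.8], [-0.0, -0.9]]
[ 0.54364089 -0.03351811 -0.04409992]
0.02 +plate [0.4, 68.5] [-42.9, 68.9] [43.7, 68.8] -plate [-41.3, -83.7] [40.7, -83.8]
0.03 +plate [0.4, 69.1] [-41.7, 69.5] [42.5, 69.4] -plate [-40.2, -78.8] [39.5, -78.9]
0.04 +plate [0.4, 69.7] [-40.5, 70.1] [41.3, 70.0] -plate [-39.0, -73.9] [38.4, -73.9]
0.05 +plate [0.4, 70.3] [-39.2, 70.7] [40.1, 70.6] -plate [-37.8, -69.0] [37.2, -69.0]
0.06 +plate [0.4, 70.9] [-38.0, 71.3] [38.8, 71.2] -plate [-36.7, -64.1] [36.1, -64.1]
rack walls z.024 [-58.2, 129.7] [60.4, 129.6] [-57.2, -131.5] [59.3, -131.6]
```

```bash
python3 -c "
from h import *
mv(.5444,-.0185,.077,-2.7)"
```

```text
t 2.0 pos [ 0.5439 -0.026   0.2101] F [-0.1 -0.6 -0.5] open 1.002
shift mm [  0.2  -7.5 133.1] turn [-0.02  0.04  0.12]
```

step_arm(
  plan=[
    [[0,-0.002,0.025],[0,0,0]],
    [[0,-0.004,0.055],[0,0,0]],
    [[0,-0.006,0.08],[0,0,0]],
    [[0,-0.0075,0.095],[0,0,0]],
    [[0,-0.0075,0.1],[0,0,0]],
  ],
)

```text
time_s: 2.5
eef_pos: [0.5436, -0.0182, 0.1089]
eef_rot: [-0.0, 1.0, -0.022, -0.001]
wrist_force: [-0.1, 0.7, 0.6]
opening: 1.003
```

step_arm(
  plan=[
    [[0,0,0],[0,0,0]],
    [[0,0,0],[0,0,0]],
  ],
)

```text
time_s: 2.7
eef_pos: [0.5459, -0.0196, 0.1116]
eef_rot: [0.0, 1.0, -0.023, 0.001]
wrist_force: [0.7, 0.2, 0.5]
opening: 1.001
```

```bash
python3 -c "
from h import *
mv(.5444,-.0185,.077,-2.7)
im=viewer.camera('wrist');cv2.imwrite('pics/w2.png',im[:,:,::-1])
im=viewer.camera('side');cv2.imwrite('pics/s2.png',cv2.resize(im[180:360,220:440,::-1],None,fx=3,fy=3))"
```

```text
t 2.7 pos [ 0.5459 -0.0196  0.1116] F [0.7 0.2 0.5] open 1.001
shift mm [-1.6 -1.1 34.6] turn [ 0.03 -0.12  0.06]
```

View pics/w2.png

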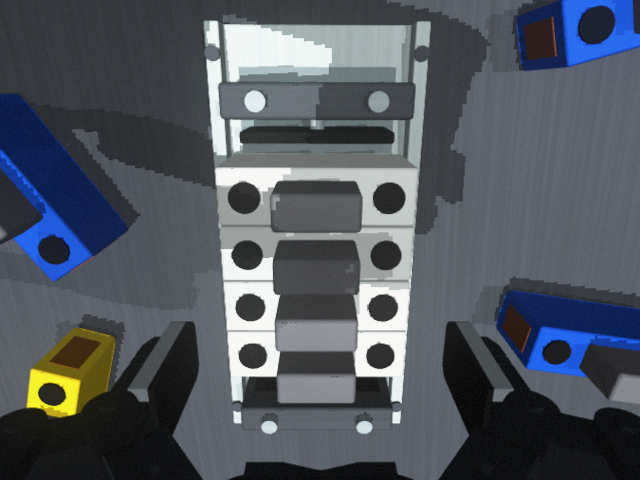

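View pics/s2.png

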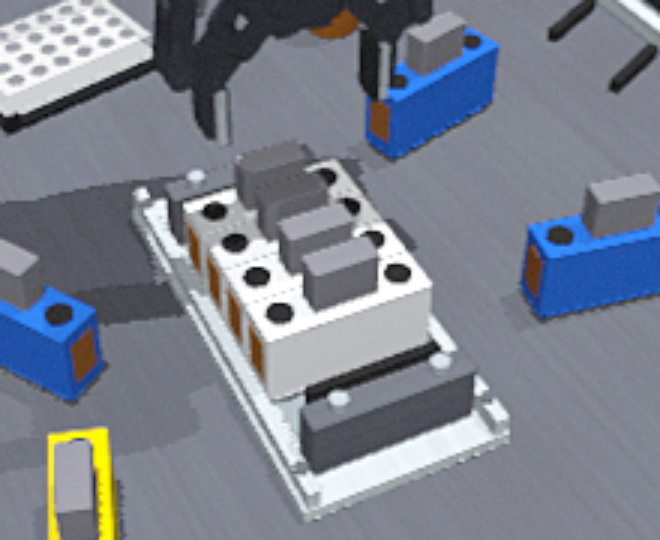

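```bash
python3 -c "
from h import *
c=viewer.get_calibration('wrist');o=telemetry.get_obs();p=o['eef_pos'];print(p,c['origin'])
print(proj(c,[p,p-[0,0,.008],p+[0,0,.011],p+[0.04,0,0],[.5444,-.0185,.095],[.5444,-.0185,.065]]).round(0))
print(proj(c,T(np.array([(-20,24,95),(20,24,95),(20,6,95),(-20,6,95),(-50,30,65),(50,30,65),(-50,0,65),(50,0,65)])/1000,.5437,-.0335,-.046)).round())
for i in range(6): print(telemetry.get_obs()['eef_pos'])
"
```

```text
[ 0.54602342 -0.01985083  0.11174016] [0.54951292 0.06276761 0.27601146]
[[320. 296.]
 [320. 288.]
 [320. 308.]
 [415. 292.]
 [316. 277.]
 [316. 253.]]
[[272. 259.]
 [360. 258.]
 [359. 294.]
 [273. 295.]
 [219. 226.]
 [414. 226.]
 [223. 280.]
 [410. 279.]]
[ 0.54602342 -0.01985083  0.11174016]
[ 0.54602342 -0.01985083  0.11174016]
[ 0.54602342 -0.01985083  0.11174016]
[ 0.54602342 -0.01985083  0.11174016]
[ 0.54602342 -0.01985083  0.11174016]
[ 0.54602342 -0.01985083  0.11174016]
```

step_arm(
  plan=[
    [[-0.001,-0.001,0.01],[0,0,0]],
    [[-0.0015,-0.001,0.02],[0,0,0]],
    [[-0.0015,-0.001,0.028],[0,0,0]],
    [[-0.0015,-0.001,0.033],[0,0,0]],
    [[-0.0015,-0.001,0.0345],[0,0,0]],
  ],
)

```text
time_s: 3.3
eef_pos: [0.5428, -0.0184, 0.0746]
eef_rot: [-0.0, 1.0, -0.023, -0.001]
wrist_force: [0.9, 1.0, 0.4]
opening: 0.998
```

step_arm(
  plan=[
    [[0,0,0],[0,0,0]],
    [[0,0,0],[0,0,0]],
  ],
)

```text
time_s: 3.5
eef_pos: [0.5438, -0.0186, 0.076]
eef_rot: [0.0, 1.0, -0.023, 0.0]
wrist_force: [-0.5, 0.3, -0.5]
opening: 1.003
```

step_arm(
  plan=[
    [[0,0,0],[0,0,0]],
    [[0,0,0],[0,0,0]],
  ],
)

```text
time_s: 3.7
eef_pos: [0.5438, -0.0186, 0.0762]
eef_rot: [0.0, 1.0, -0.023, 0.0]
wrist_force: [-0.0, -0.6, 0.8]
opening: 1.003
```

step_arm(
  plan=[
    [[0,0,0],[0,0,0]],
    [[0,0,0],[0,0,0]],
    [[0,0,0],[0,0,0]],
    [[0,0,0],[0,0,0]],
    [[0,0,0],[0,0,0]],
  ],
  fingers=0,
)

```text
time_s: 4.2
eef_pos: [0.5435, -0.0185, 0.0758]
eef_rot: [0.0, 1.0, -0.023, -0.0]
wrist_force: [0.7, -0.2, -0.6]
opening: 0.143
```

step_arm(
  plan=[
    [[0,0,0],[0,0,0]],
    [[0,0,0],[0,0,0]],
    [[0,0,0],[0,0,0]],
  ],
)

```text
time_s: 4.5
eef_pos: [0.5436, -0.0185, 0.0758]
eef_rot: [0.0, 1.0, -0.023, 0.0]
wrist_force: [-0.3, 0.0, 0.4]
opening: 0.0
```

```bash
python3 -c "
from h import *
im=viewer.camera('wrist');cv2.imwrite('pics/w3.png',im[:,:,::-1])
im=viewer.camera('side');cv2.imwrite('pics/s3.png',cv2.resize(im[180:360,220:440,::-1],None,fx=3,fy=3))"
```

```text
(no output)
```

View pics/w3.png

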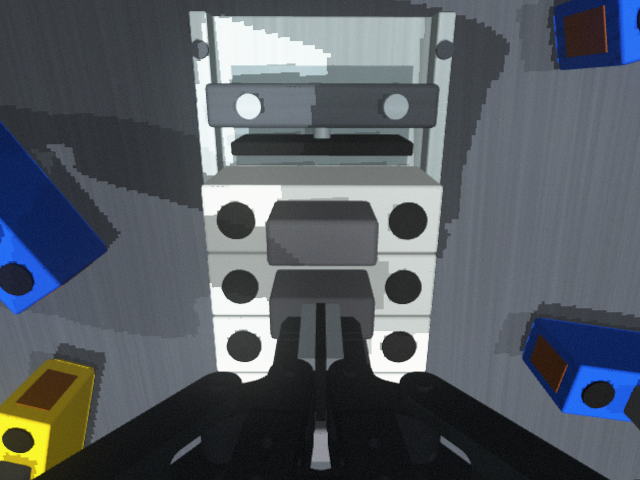

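View pics/s3.png

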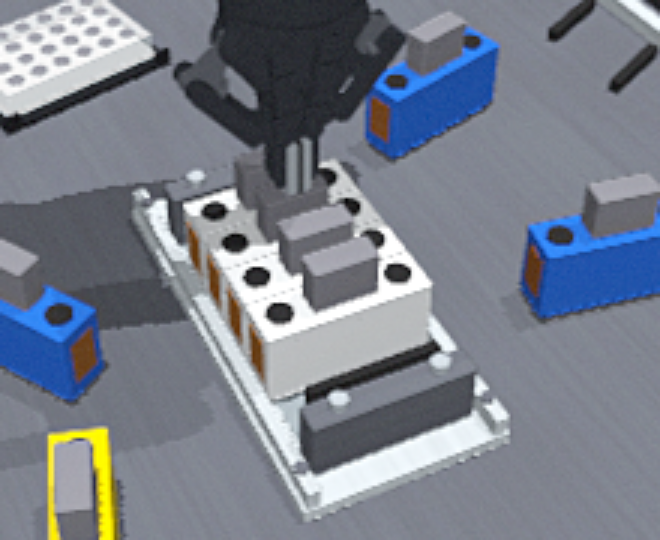

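```bash
python3 -c "
from h import *
c=viewer.get_calibration('wrist');o=telemetry.get_obs();p=o['eef_pos'];print(p,c['origin'],o['wrist_force'])
print(proj(c,[p,p-[0,0,.008],p+[0,0,.011],p+[0,0,.03]]).round(0).tolist())
D=viewer.get_calibration('side'); print(((proj(D,[p,p-[0,0,.008],p+[0,0,.011],p+[0,0,.03],p+[0,0,.05]])-[220,180])*3).round(0).tolist())
im=viewer.camera('side');cv2.imwrite('pics/s4.png',cv2.resize(im[210:290,280:370,::-1],None,fx=7,fy=7,interpolation=cv2.INTER_CUBIC))
print(((proj(D,[p,p-[0,0,.008],p+[0,0,.011]])-[280,210])*7).round(0).tolist())
im=viewer.camera('scene');cv2.imwrite('pics/sc4.png',cv2.resize(im[180:280,250:370,::-1],None,fx=6,fy=6,interpolation=cv2.INTER_CUBIC))
S=viewer.get_calibration('scene');print(((proj(S,[p,p-[0,0,.008],p+[0,0,.011]])-[250,180])*6).round(0).tolist())
"
```

```text
[ 0.54353825 -0.01850879  0.07580395] [0.54743218 0.06398172 0.24010241] [0.33828185 0.33635259 0.1318372 ]
[[320.0, 296.0], [320.0, 288.0], [320.0, 308.0], [320.0, 334.0]]
[[293.0, 210.0], [293.0, 221.0], [293.0, 196.0], [293.0, 170.0], [293.0, 142.0]]
[[265.0, 280.0], [265.0, 305.0], [264.0, 246.0]]
[[338.0, 301.0], [338.0, 319.0], [337.0, 278.0]]
```

View pics/s4.png

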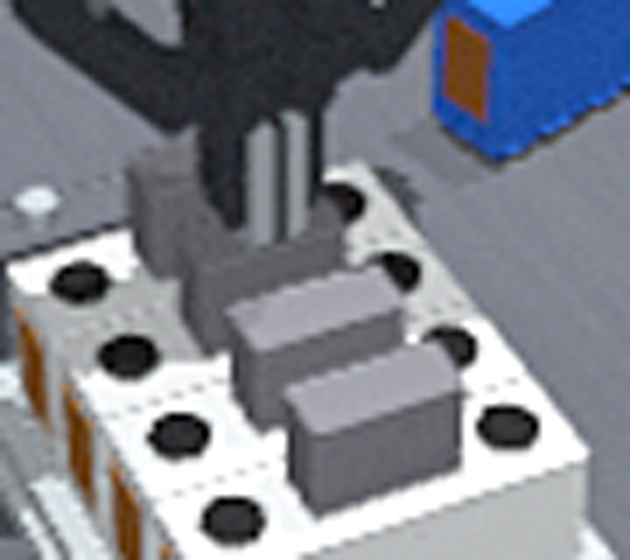

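View pics/sc4.png

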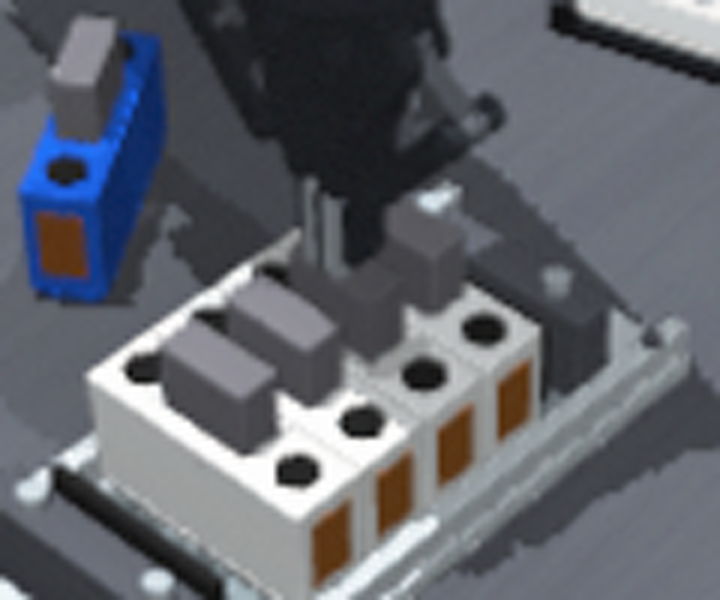

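```bash
python3 -c "
from h import *
o=telemetry.get_obs();p=o['eef_pos']
D=viewer.get_calibration('side');S=viewer.get_calibration('scene');c=viewer.get_calibration('wrist')
for z in (0,.01,.015,.02,.025,.03):
  print(z,((proj(D,[p+[0,-.011,z]])-[280,210])*7).round(0).tolist(),((proj(S,[p+[-.002,-.011,z]])-[250,180])*6).round(0).tolist(),proj(c,[p+[0,.011,z],p+[0,0,z]]).round().tolist())
"
python3 -c "
import cv2
im=cv2.imread('pics/w3.png')[240:420,230:410];cv2.imwrite('pics/c_w3.png',cv2.resize(im,None,fx=3.3,fy=3.3,interpolation=cv2.INTER_CUBIC))"
```

```text
0 [[286.0, 307.0]] [[312.0, 316.0]] [[319.0, 272.0], [320.0, 296.0]]
0.01 [[286.0, 276.0]] [[311.0, 294.0]] [[319.0, 282.0], [320.0, 307.0]]
0.015 [[286.0, 260.0]] [[311.0, 283.0]] [[319.0, 288.0], [320.0, 313.0]]
0.02 [[286.0, 245.0]] [[310.0, 272.0]] [[319.0, 294.0], [320.0, 320.0]]
0.025 [[286.0, 229.0]] [[310.0, 261.0]] [[318.0, 300.0], [320.0, 327.0]]
0.03 [[286.0, 213.0]] [[310.0, 250.0]] [[318.0, 306.0], [320.0, 334.0]]
```

View pics/c_w3.png

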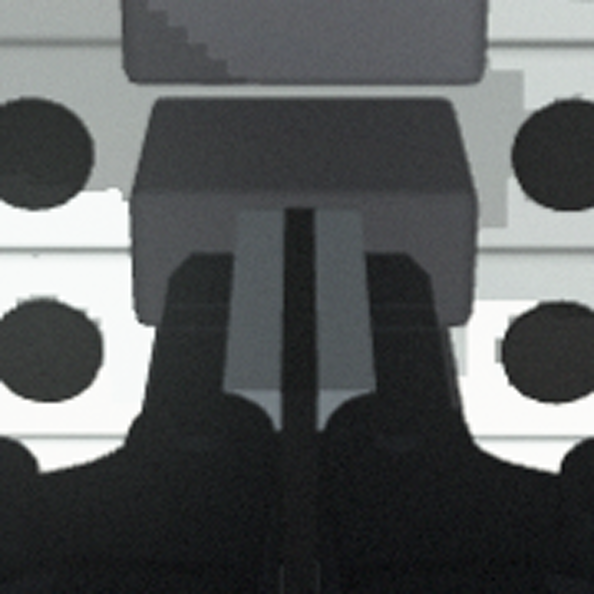

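```bash
python3 -c "
from bench import ctrl,telemetry
print(ctrl.tip_reach, [a for a in dir(ctrl) if a[0]!='_'],telemetry.get_obs())"
```

```text
0.008 ['MotionError', 'tip_reach'] {'time_s': 4.7, 'q': array([-2.52393055e-01,  2.74362240e-01,  1.79114900e+00, -1.46079140e-05,
        1.07608522e+00, -2.05861184e-01]), 'dq': array([-0.0017936 ,  0.0001545 , -0.00015865,  0.00042736,  0.00215904,
        0.00027263]), 'joint_efforts': array([ 2.48764845e-03, -4.39804566e+01, -2.99490255e+01, -1.50350647e-04,
        5.07663826e-04,  2.46464464e-05]), 'eef_pos': array([ 0.54353604, -0.01852412,  0.07578692]), 'eef_rot': array([ 5.82750625e-06,  9.99729441e-01, -2.32603696e-02, -3.31551422e-06]), 'wrist_force': array([ 0.03982903, -0.01297773, -0.54131727]), 'torque': array([-0.00644685, -0.03580483, -0.09229182]), 'opening': 0.002206984797939978}
```

step_arm(
  plan=[
    [[0,0,-0.005],[0,0,0]],
    [[0,0,-0.005],[0,0,0]],
    [[0,0,-0.005],[0,0,0]],
    [[0,0,-0.005],[0,0,0]],
    [[0,0,-0.005],[0,0,0]],
  ],
  fingers=100,
)

```text
time_s: 5.2
eef_pos: [0.5435, -0.0185, 0.0807]
eef_rot: [-0.0, 1.0, -0.023, -0.0]
wrist_force: [0.3, -0.2, 0.1]
opening: 0.844
```

step_arm(
  plan=[
    [[0,0,0],[0,0,0]],
    [[0,0,0],[0,0,0]],
  ],
)

```text
time_s: 5.4
eef_pos: [0.5435, -0.0185, 0.0807]
eef_rot: [-0.0, 1.0, -0.023, -0.0]
wrist_force: [0.2, -0.7, -0.3]
opening: 1.0
```

```bash
python3 -c "
from h import *
mv(.5444,-.0185,.048,-2.7)
im=viewer.camera('side');cv2.imwrite('pics/s5.png',cv2.resize(im[190:290,270:380,::-1],None,fx=6,fy=6,interpolation=cv2.INTER_CUBIC))"
```

```text
t 5.4 pos [ 0.5435 -0.0185  0.0807] F [ 0.2 -0.7 -0.3] open 1.0
shift mm [ 0.9 -0.  32.7] turn [-0.    0.01  0.03]
```

View pics/s5.png

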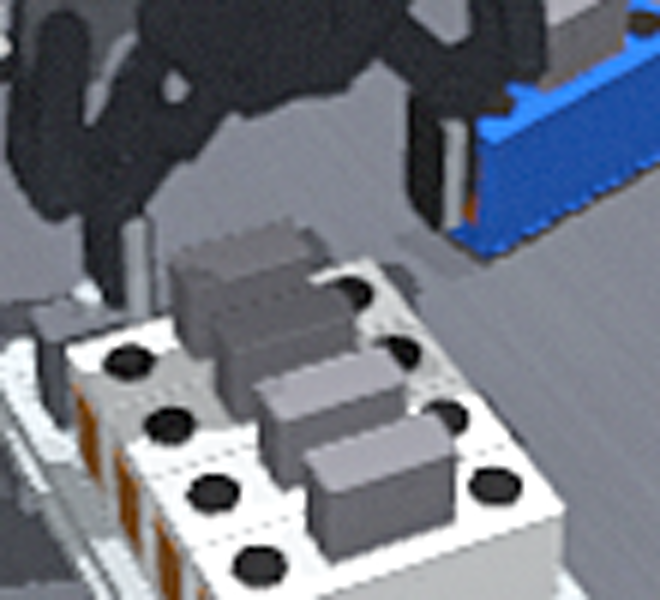

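```bash
python3 -c "
from h import *
D=viewer.get_calibration('side');p=telemetry.get_obs()['eef_pos']
ax=np.array([np.cos(-.047),np.sin(-.047),0])
for z in (0,.02,.03,.035,.04):
  print(z,((proj(D,[p-.0425*ax+[0,-.011,z],p+.0425*ax+[0,-.011,z]])-[270,190])*6).round(0).tolist())
"
```

```text
0 [[167.0, 414.0], [438.0, 328.0]]
0.02 [[164.0, 360.0], [441.0, 274.0]]
0.03 [[163.0, 332.0], [442.0, 247.0]]
0.035 [[162.0, 318.0], [443.0, 233.0]]
0.04 [[162.0, 304.0], [443.0, 219.0]]
```

step_arm(
  plan=[
    [[0,0,0.008],[0,0,0]],
    [[0,0,0.016],[0,0,0]],
    [[0,0,0.024],[0,0,0]],
    [[0,0,0.03],[0,0,0]],
    [[0,0,0.034],[0,0,0]],
  ],
)

```text
time_s: 5.95
eef_pos: [0.543, -0.0184, 0.0457]
eef_rot: [-0.0, 1.0, -0.023, -0.001]
wrist_force: [-0.7, -0.0, 0.2]
opening: 0.998
```

step_arm(
  plan=[
    [[0,0,0],[0,0,0]],
    [[0,0,0.001],[0,0,0]],
    [[0,0,0.001],[0,0,0]],
  ],
)

```text
time_s: 6.25
eef_pos: [0.5438, -0.0186, 0.046]
eef_rot: [0.0, 1.0, -0.023, 0.0]
wrist_force: [-0.5, 0.4, 0.4]
opening: 0.998
```

```bash
python3 -c "
from h import *
mv(.5444,-.0185,.045,-2.7)
im=viewer.camera('side');cv2.imwrite('pics/s6.png',cv2.resize(im[190:290,270:380,::-1],None,fx=6,fy=6,interpolation=cv2.INTER_CUBIC))"
```

```text
t 6.25 pos [ 0.5438 -0.0186  0.046 ] F [-0.5  0.4  0.4] open 0.998
shift mm [ 0.6 -0.1  1. ] turn [ 0.01 -0.03  0.03]
```

View pics/s6.png

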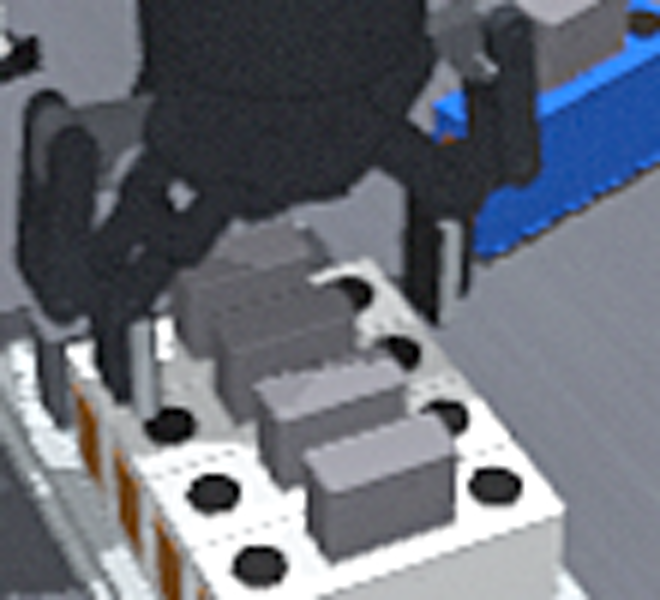

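step_arm(
  plan=[
    [[0,0,0],[0,0,0]],
    [[0,0,0],[0,0,0]],
    [[0,0,0],[0,0,0]],
    [[0,0,0],[0,0,0]],
  ],
  fingers=0,
)

```text
time_s: 6.7
eef_pos: [0.5439, -0.0186, 0.0462]
eef_rot: [0.0, 1.0, -0.023, 0.0]
wrist_force: [-0.3, -0.4, 1.5]
opening: 0.454
```

step_arm(
  plan=[
    [[0,0,0],[0,0,0]],
    [[0,0,0],[0,0,0]],
  ],
)

```text
time_s: 6.9
eef_pos: [0.5439, -0.0186, 0.0462]
eef_rot: [0.0, 1.0, -0.023, 0.0]
wrist_force: [-0.1, 0.9, 3.2]
opening: 0.454
```

step_arm(
  plan=[
    [[0,0,0],[0,0,0]],
  ],
)

```text
time_s: 7.0
eef_pos: [0.5439, -0.0186, 0.0462]
eef_rot: [0.0, 1.0, -0.023, 0.0]
wrist_force: [0.8, 0.5, 3.2]
opening: 0.454
```

```bash
python3 -c "
from h import *
mv(.5444,-.0185,.045,-2.7)
im=viewer.camera('side');cv2.imwrite('pics/s7.png',cv2.resize(im[190:290,270:380,::-1],None,fx=6,fy=6,interpolation=cv2.INTER_CUBIC))"
```

```text
t 7.0 pos [ 0.5439 -0.0186  0.0462] F [0.8 0.5 3.2] open 0.454
shift mm [ 0.5 -0.1  1.2] turn [ 0.01 -0.04  0.03]
```

View pics/s7.png

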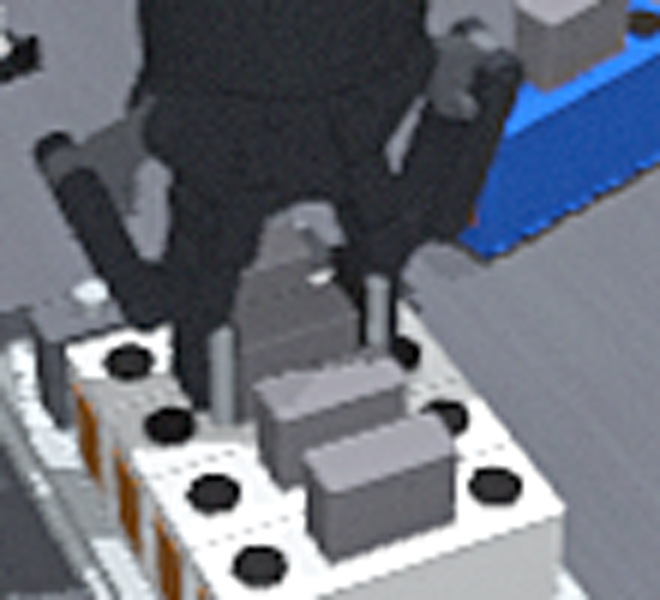

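step_arm(
  plan=[
    [[0,-0.001,0],[0,0,0]],
    [[0,-0.002,0],[0,0,0]],
    [[0,-0.003,0],[0,0,0]],
  ],
)

```text
time_s: 7.35
eef_pos: [0.5441, -0.0165, 0.0462]
eef_rot: [0.001, 1.0, -0.023, 0.0]
wrist_force: [1.0, -4.7, 3.2]
opening: 0.459
```

step_arm(
  plan=[
    [[0,-0.001,0],[0,0,0]],
    [[0,-0.002,0],[0,0,0]],
    [[0,-0.003,0],[0,0,0]],
  ],
)

```text
time_s: 7.65
eef_pos: [0.5443, -0.0136, 0.0462]
eef_rot: [0.001, 1.0, -0.023, 0.0]
wrist_force: [0.4, -4.1, 4.7]
opening: 0.456
```

step_arm(
  plan=[
    [[0,-0.001,0],[0,0,0]],
    [[0,-0.0015,0],[0,0,0]],
  ],
)

```text
time_s: 7.85
eef_pos: [0.5443, -0.012, 0.0462]
eef_rot: [0.001, 1.0, -0.023, 0.0]
wrist_force: [0.4, -5.3, 4.5]
opening: 0.457
```

step_arm(
  plan=[
    [[0,-0.0005,0],[0,0,0]],
    [[0,-0.001,0],[0,0,0]],
  ],
)

```text
time_s: 8.05
eef_pos: [0.5444, -0.011, 0.0462]
eef_rot: [0.001, 1.0, -0.023, 0.0]
wrist_force: [-0.6, -5.1, 5.8]
opening: 0.461
```

step_arm(
  plan=[
    [[0,-0.0005,0],[0,0,0]],
    [[0,-0.0008,0],[0,0,0]],
  ],
)

```text
time_s: 8.25
eef_pos: [0.5444, -0.0102, 0.0462]
eef_rot: [0.001, 1.0, -0.023, 0.0]
wrist_force: [0.4, -5.6, 5.4]
opening: 0.454
```

step_arm(
  plan=[
    [[0,-0.0005,0],[0,0,0]],
    [[0,-0.001,0],[0,0,0]],
  ],
)

```text
time_s: 8.45
eef_pos: [0.5444, -0.0092, 0.0461]
eef_rot: [0.001, 1.0, -0.023, 0.0]
wrist_force: [-0.4, -4.8, 5.9]
opening: 0.456
```

step_arm(
  plan=[
    [[0,-0.0005,0],[0,0,0]],
    [[0,-0.0008,0],[0,0,0]],
  ],
)

```text
time_s: 8.65
eef_pos: [0.5445, -0.0084, 0.0462]
eef_rot: [0.001, 1.0, -0.023, 0.0]
wrist_force: [0.9, -4.7, 5.1]
opening: 0.459
```

```bash
python3 -c "
from h import *
im=viewer.camera('wrist');cv2.imwrite('pics/w8.png',cv2.resize(im[0:400,180:460,::-1],None,fx=1.5,fy=1.5))
im=viewer.camera('side');cv2.imwrite('pics/s8.png',cv2.resize(im[190:350,250:410,::-1],None,fx=3.7,fy=3.7,interpolation=cv2.INTER_CUBIC))"
```

```text
(no output)
```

View pics/w8.png

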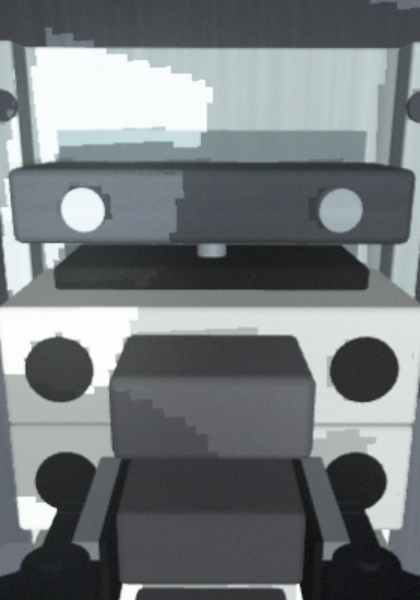

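View pics/s8.png

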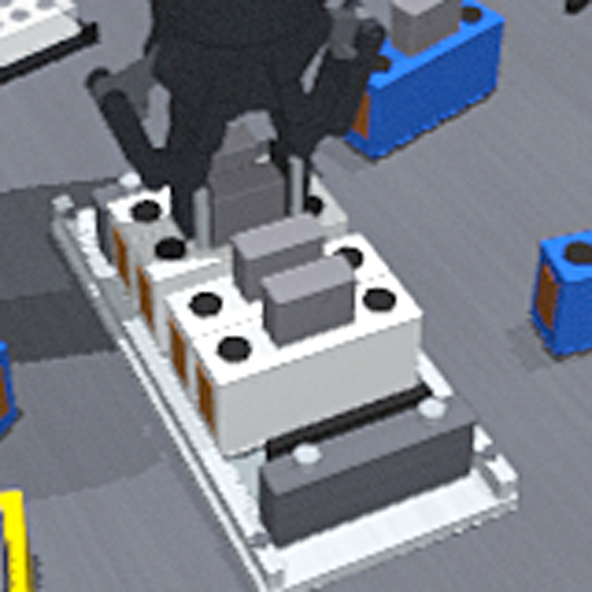

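step_arm(
  plan=[
    [[0,-0.0004,0],[0,0,0]],
    [[0,-0.0008,0],[0,0,0]],
  ],
)

```text
time_s: 8.95
eef_pos: [0.5445, -0.008, 0.0462]
eef_rot: [0.001, 1.0, -0.023, 0.0]
wrist_force: [-0.0, -8.5, 6.0]
opening: 0.453
```

step_arm(
  plan=[
    [[0,-0.0004,0],[0,0,0]],
    [[0,-0.0007,0],[0,0,0]],
  ],
)

```text
time_s: 9.15
eef_pos: [0.5445, -0.0077, 0.0462]
eef_rot: [0.001, 1.0, -0.023, 0.0]
wrist_force: [-1.2, -10.1, 6.2]
opening: 0.456
```

step_arm(
  plan=[
    [[0,0.0004,0],[0,0,0]],
    [[0,0.0008,0],[0,0,0]],
    [[0,0.0008,0],[0,0,0]],
  ],
)

```text
time_s: 9.45
eef_pos: [0.5445, -0.0079, 0.0462]
eef_rot: [0.001, 1.0, -0.023, 0.0]
wrist_force: [-1.0, -5.4, 4.3]
opening: 0.455
```

step_arm(
  plan=[
    [[0,0.0002,0],[0,0,0]],
    [[0,0.0003,0],[0,0,0]],
  ],
)

```text
time_s: 9.65
eef_pos: [0.5445, -0.0079, 0.0462]
eef_rot: [0.001, 1.0, -0.023, 0.0]
wrist_force: [0.8, -3.5, 5.1]
opening: 0.458
```

Buffer felt at the +y end. I'll release and go to c3.

step_arm(
  plan=[
    [[0,0,0],[0,0,0]],
    [[0,0,0],[0,0,0]],
    [[0,0,0],[0,0,0]],
    [[0,0,-0.002],[0,0,0]],
    [[0,0,-0.01],[0,0,0]],
  ],
  fingers=100,
)

```text
time_s: 10.15
eef_pos: [0.5431, -0.0066, 0.0551]
eef_rot: [-0.0, 1.0, -0.023, -0.001]
wrist_force: [-0.2, 0.3, -0.6]
opening: 1.001
```

step_arm(
  plan=[
    [[0,0,-0.01],[0,0,0]],
    [[0,0,-0.025],[0,0,0]],
    [[0,0,-0.035],[0,0,0]],
    [[0,0,-0.035],[0,0,0]],
  ],
)

```text
time_s: 10.55
eef_pos: [0.5459, -0.0074, 0.0935]
eef_rot: [0.0, 1.0, -0.023, 0.002]
wrist_force: [0.1, -0.5, 1.4]
opening: 1.004
```

```bash
python3 -c "
from h import *
mv(.5430,-.0485,.045,-2.7)
o=telemetry.get_obs();im=viewer.camera('wrist');cv2.imwrite('pics/w9.png',im[:,:,::-1]);c=viewer.get_calibration('wrist');np.savez('w9.npz',**c)
im=viewer.camera('side');cv2.imwrite('pics/s9.png',cv2.resize(im[190:350,250:410,::-1],None,fx=3.7,fy=3.7,interpolation=cv2.INTER_CUBIC))"
```

```text
t 10.55 pos [ 0.5459 -0.0074  0.0935] F [ 0.1 -0.5  1.4] open 1.004
shift mm [-1.2 41.1 48.5] turn [ 0.05 -0.26  0.04]
```

View pics/w9.png

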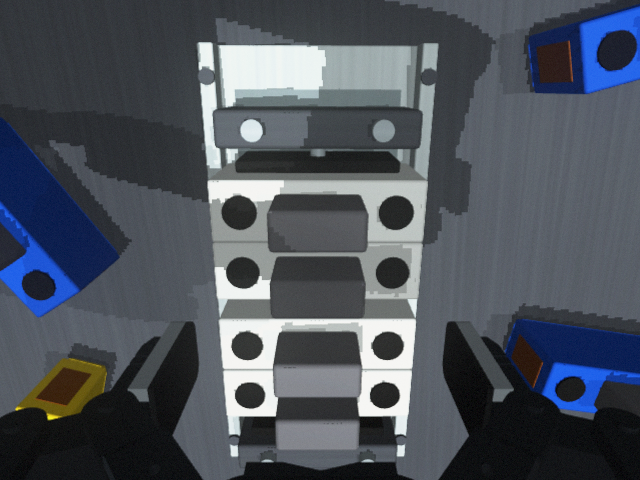

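```bash
python3 -c "
from h import *
c=dict(np.load('w9.npz'))
print(proj(c,T(np.array([(-50,0,65),(50,0,65),(-50,-30,65),(50,-30,65),(-20,-6,95),(20,-6,95),(-20,-24,95),(20,-24,95)])/1000,.5437,-.0335,-.046)).round().tolist())"
```

```text
[[220.0, 319.0], [419.0, 318.0], [224.0, 369.0], [415.0, 369.0], [274.0, 365.0], [365.0, 365.0], [275.0, 399.0], [364.0, 398.0]]
```

step_arm(
  plan=[
    [[0,0.01,0],[0,0,0]],
    [[0,0.021,0],[0,0,0]],
    [[0,0.032,0],[0,0,0]],
    [[0,0.039,0],[0,0,0]],
    [[0,0.041,0],[0,0,0]],
  ],
)

```text
time_s: 11.15
eef_pos: [0.542, -0.0493, 0.0906]
eef_rot: [0.0, 1.0, -0.024, -0.0]
wrist_force: [-0.3, -0.3, -0.1]
opening: 0.998
```

step_arm(
  plan=[
    [[0,0,0],[0,0,0]],
    [[0,0,0],[0,0,0]],
  ],
)

```text
time_s: 11.35
eef_pos: [0.5421, -0.0479, 0.0907]
eef_rot: [-0.0, 1.0, -0.023, -0.0]
wrist_force: [0.4, 0.1, -0.3]
opening: 0.999
```

```bash
python3 -c "
from h import *
mv(.5430,-.0485,.045,-2.7)"
```

```text
t 11.35 pos [ 0.5421 -0.0479  0.0907] F [ 0.4  0.1 -0.3] open 0.999
shift mm [ 0.9  0.6 45.7] turn [-0.01  0.01  0.02]
```

step_arm(
  plan=[
    [[0,0.0005,0.012],[0,0,0]],
    [[0,0.0005,0.024],[0,0,0]],
    [[0,0.0005,0.035],[0,0,0]],
    [[0,0.0005,0.042],[0,0,0]],
    [[0,0.0005,0.0445],[0,0,0]],
  ],
)

```text
time_s: 11.85
eef_pos: [0.5411, -0.0481, 0.0447]
eef_rot: [-0.0, 1.0, -0.023, -0.001]
wrist_force: [-0.4, 0.3, -0.6]
opening: 0.998
```

step_arm(
  plan=[
    [[0,0,0],[0,0,0]],
    [[0,0,0],[0,0,0]],
  ],
)

```text
time_s: 12.05
eef_pos: [0.5425, -0.0486, 0.0465]
eef_rot: [0.0, 1.0, -0.023, 0.0]
wrist_force: [0.2, 0.5, 0.4]
opening: 0.999
```

step_arm(
  plan=[
    [[0,0,0],[0,0,0]],
    [[0,0,0],[0,0,0]],
    [[0,0,0],[0,0,0]],
    [[0,0,0],[0,0,0]],
    [[0,0,0],[0,0,0]],
  ],
  fingers=0,
)

```text
time_s: 12.55
eef_pos: [0.5427, -0.0486, 0.0468]
eef_rot: [0.0, 1.0, -0.023, 0.001]
wrist_force: [1.2, 0.3, 3.4]
opening: 0.453
```

step_arm(
  plan=[
    [[0,0,0],[0,0,0]],
    [[0,0,0],[0,0,0]],
  ],
)

```text
time_s: 12.75
eef_pos: [0.5427, -0.0487, 0.0468]
eef_rot: [0.0, 1.0, -0.023, 0.001]
wrist_force: [0.3, 0.4, 5.3]
opening: 0.455
```

step_arm(
  plan=[
    [[0,0.001,0],[0,0,0]],
    [[0,0.003,0],[0,0,0]],
    [[0,0.005,0],[0,0,0]],
    [[0,0.007,0],[0,0,0]],
    [[0,0.009,0],[0,0,0]],
  ],
)

```text
time_s: 13.25
eef_pos: [0.5421, -0.0561, 0.0469]
eef_rot: [-0.001, 1.0, -0.023, 0.0]
wrist_force: [-0.3, 7.5, 7.2]
opening: 0.46
```

step_arm(
  plan=[
    [[0,0.0015,0],[0,0,0]],
    [[0,0.003,0],[0,0,0]],
    [[0,0.0045,0],[0,0,0]],
    [[0,0.006,0],[0,0,0]],
    [[0,0.007,0],[0,0,0]],
  ],
)

```text
time_s: 13.75
eef_pos: [0.5418, -0.0631, 0.0468]
eef_rot: [-0.001, 1.0, -0.023, 0.0]
wrist_force: [0.4, 5.7, 8.8]
opening: 0.455
```

step_arm(
  plan=[
    [[0,0.001,0],[0,0,0]],
    [[0,0.002,0],[0,0,0]],
    [[0,0.003,0],[0,0,0]],
  ],
)

```text
time_s: 14.05
eef_pos: [0.5416, -0.066, 0.0468]
eef_rot: [-0.001, 1.0, -0.023, 0.0]
wrist_force: [0.7, 7.4, 7.7]
opening: 0.458
```

step_arm(
  plan=[
    [[0,0.001,-0.0003],[0,0,0]],
    [[0,0.002,-0.0005],[0,0,0]],
  ],
)

```text
time_s: 14.25
eef_pos: [0.5412, -0.0686, 0.0468]
eef_rot: [-0.001, 1.0, -0.023, 0.0]
wrist_force: [0.2, 5.4, 3.3]
opening: 0.456
```

step_arm(
  plan=[
    [[0,0.0007,0],[0,0,0]],
    [[0,0.0014,0],[0,0,0]],
  ],
)

```text
time_s: 14.45
eef_pos: [0.5411, -0.0703, 0.0469]
eef_rot: [-0.001, 1.0, -0.023, -0.0]
wrist_force: [1.0, 5.4, 5.4]
opening: 0.459
```

step_arm(
  plan=[
    [[0,0.0005,0],[0,0,0]],
    [[0,0.001,0],[0,0,0]],
  ],
)

```text
time_s: 14.65
eef_pos: [0.541, -0.0712, 0.0469]
eef_rot: [-0.001, 1.0, -0.023, -0.0]
wrist_force: [1.8, 6.1, 6.3]
opening: 0.463
```

step_arm(
  plan=[
    [[0,0.0004,0],[0,0,0]],
    [[0,0.0007,0],[0,0,0]],
  ],
)

```text
time_s: 14.85
eef_pos: [0.5409, -0.0719, 0.0468]
eef_rot: [-0.001, 1.0, -0.023, -0.0]
wrist_force: [-0.2, 5.4, 5.5]
opening: 0.459
```

step_arm(
  plan=[
    [[0,0.0004,0],[0,0,0]],
    [[0,0.0007,0],[0,0,0]],
  ],
)

```text
time_s: 15.05
eef_pos: [0.5409, -0.0724, 0.0468]
eef_rot: [-0.001, 1.0, -0.023, -0.0]
wrist_force: [0.9, 6.5, 6.6]
opening: 0.46
```

step_arm(
  plan=[
    [[0,0.0003,0],[0,0,0]],
    [[0,0.0006,0],[0,0,0]],
  ],
)

```text
time_s: 15.25
eef_pos: [0.5409, -0.0726, 0.0469]
eef_rot: [-0.001, 1.0, -0.023, -0.0]
wrist_force: [1.1, 8.5, 6.6]
opening: 0.457
```

step_arm(
  plan=[
    [[0,0.0002,0],[0,0,0]],
    [[0,0.0004,0],[0,0,0]],
  ],
)

```text
time_s: 15.45
eef_pos: [0.5409, -0.0728, 0.0468]
eef_rot: [-0.001, 1.0, -0.023, -0.0]
wrist_force: [1.4, 8.4, 6.1]
opening: 0.457
```

step_arm(
  plan=[
    [[0,0,0],[0,0,0]],
  ],
)

```text
time_s: 15.55
eef_pos: [0.5409, -0.0728, 0.0469]
eef_rot: [-0.001, 1.0, -0.023, -0.0]
wrist_force: [0.8, 8.6, 7.8]
opening: 0.454
```

step_arm(
  plan=[
    [[0,-0.0004,0],[0,0,0]],
    [[0,-0.0008,0],[0,0,0]],
    [[0,-0.0008,0],[0,0,0]],
  ],
)

```text
time_s: 15.85
eef_pos: [0.5409, -0.0727, 0.0468]
eef_rot: [-0.001, 1.0, -0.023, -0.0]
wrist_force: [0.2, 5.2, 5.7]
opening: 0.46
```

step_arm(
  plan=[
    [[0,0,0],[0,0,0]],
    [[0,0,0],[0,0,0]],
    [[0,0,0],[0,0,0]],
    [[0,0,-0.004],[0,0,0]],
    [[0,0,-0.012],[0,0,0]],
  ],
  fingers=100,
)

```text
time_s: 16.35
eef_pos: [0.5403, -0.0735, 0.0585]
eef_rot: [-0.0, 1.0, -0.023, -0.001]
wrist_force: [0.6, 0.4, 0.4]
opening: 1.002
```

step_arm(
  plan=[
    [[0,0,-0.02],[0,0,0]],
    [[0,0,-0.045],[0,0,0]],
    [[0,0,-0.07],[0,0,0]],
    [[0,-0.02,-0.1],[0,0,0]],
    [[0,-0.04,-0.12],[0,0,0]],
  ],
)

```text
time_s: 16.85
eef_pos: [0.5438, -0.0338, 0.1819]
eef_rot: [0.0, 1.0, -0.024, 0.002]
wrist_force: [-0.2, 0.3, 1.1]
opening: 0.998
```

step_arm(
  plan=[
    [[0,0,0],[0,0,0]],
    [[0,0,0],[0,0,0]],
    [[0,0,0],[0,0,0]],
  ],
)

```text
time_s: 17.15
eef_pos: [0.5421, -0.0339, 0.1778]
eef_rot: [-0.0, 1.0, -0.023, -0.001]
wrist_force: [-0.5, 0.0, 0.1]
opening: 1.002
```

```bash
python3 -c "
from h import *
o=telemetry.get_obs();im=viewer.camera('wrist');cv2.imwrite('pics/w10.png',im[:,:,::-1]);c=viewer.get_calibration('wrist');np.savez('w10.npz',**c)
cv2.imwrite('pics/c_w10.png',cv2.resize(im[60:320,220:420,::-1],None,fx=2.3*1,fy=2.3,interpolation=cv2.INTER_CUBIC))
print(o['eef_pos'])
print(proj(c,[(.542,-.04,.065)]))"
```

```text
[ 0.5420659  -0.03385692  0.17775629]
[[320.84238157 228.09197048]]
```

View pics/w10.png

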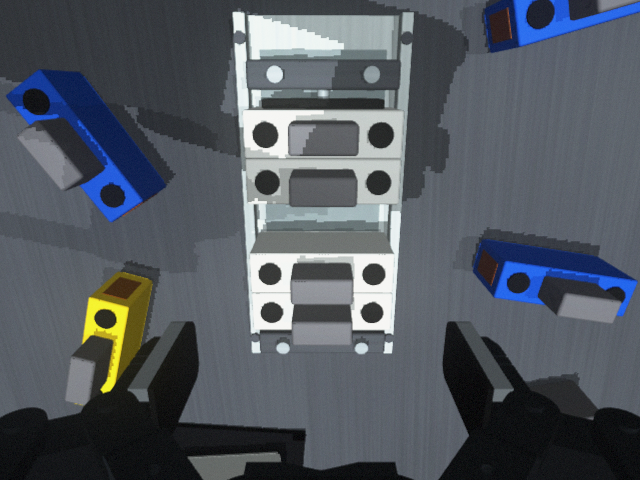

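View pics/c_w10.png

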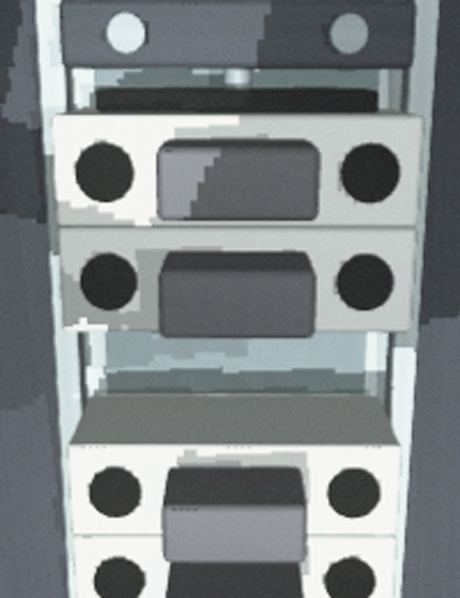

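```bash
python3 -c "
from h import *
c=dict(np.load('w10.npz'))
def inv(u,v,z):
    q=((u+.5)/2.3-.5+220,(v+.5)/2.3-.5+60)
    d=np.linalg.inv(c['K'])@[*q,1]*[1,-1,-1]; d=q2R(c['orientation'])@d
    return (c['origin']+d*(z-c['origin'][2])/d[2])
for u,v in((63,331),(410,330),(70,444),(398,444),(58,226),(417,226),(55,115),(421,115),(72,536),(395,536)): print((u,v),inv(u,v,.065).round(4))
mv(.4405,-.2965,.13,1.3)
cc=camview(.4405,-.2965+.0,.2,1.3);print(proj(cc,[(.4405,-.2965,.085)]))
cc=camview(.4405,-.33,.2,1.3);print(proj(cc,[(.4405,-.2965,.085)]))
"

```

```text
(63, 331) [ 0.4942 -0.0208  0.065 ]
(410, 330) [ 0.5936 -0.0252  0.065 ]
(70, 444) [ 0.4928 -0.0555  0.065 ]
(398, 444) [ 0.5904 -0.06    0.065 ]
(58, 226) [0.4959 0.0091 0.065 ]
(417, 226) [0.5952 0.0044 0.065 ]
(55, 115) [0.4982 0.0386 0.065 ]
(421, 115) [0.5959 0.0339 0.065 ]
(72, 536) [ 0.4904 -0.0857  0.065 ]
(395, 536) [ 0.5897 -0.0903  0.065 ]
t 17.2 pos [ 0.542  -0.0339  0.1775] F [-0.6 -1.  -0.1] open 0.999
shift mm [-88.8 267.1  47.6] turn [-0.02  0.13 -4.  ]
[[319.95875077 218.36784169]]
[[321.1119198  168.74280751]]
```

step_arm(
  plan=[
    [[-0.013,0.04,-0.005],[0,0,-1]],
    [[-0.027,0.082,-0.01],[0,0,-2]],
    [[-0.041,0.125,-0.015],[0,0,-2.5]],
    [[-0.055,0.168,-0.02],[0,0,-3]],
    [[-0.069,0.21,-0.022],[0,0,-4]],
  ],
)

```text
time_s: 17.7
eef_pos: [0.4627, -0.242, 0.2002]
eef_rot: [-0.0, 1.0, 0.011, -0.0]
wrist_force: [1.2, -0.7, -0.1]
opening: 0.995
```

step_arm(
  plan=[
    [[-0.009,0.027,0],[0,0,0]],
    [[-0.0165,0.05,0],[0,0,0]],
    [[-0.0185,0.057,0],[0,0,0]],
    [[-0.0185,0.057,0],[0,0,0]],
    [[-0.0185,0.057,0],[0,0,0]],
  ],
)

```text
time_s: 18.2
eef_pos: [0.4468, -0.2967, 0.2001]
eef_rot: [-0.001, 1.0, 0.012, -0.0]
wrist_force: [-0.6, -0.3, -0.6]
opening: 1.0
```

```bash
python3 -c "
from h import *
mv(.4405,-.2965,.2,1.3)
o=telemetry.get_obs();im=viewer.camera('wrist');cv2.imwrite('pics/w11.png',im[:,:,::-1]);c=viewer.get_calibration('wrist');np.savez('w11.npz',**c)
cv2.imwrite('pics/c_w11.png',cv2.resize(im[150:280,220:420,::-1],None,fx=4,fy=4,interpolation=cv2.INTER_CUBIC))
"
```

```text
t 18.2 pos [ 0.4468 -0.2967  0.2001] F [-0.6 -0.3 -0.6] open 1.0
shift mm [-6.3 -0.3  0.1] turn [-0.08  0.05  0.02]
```

View pics/w11.png

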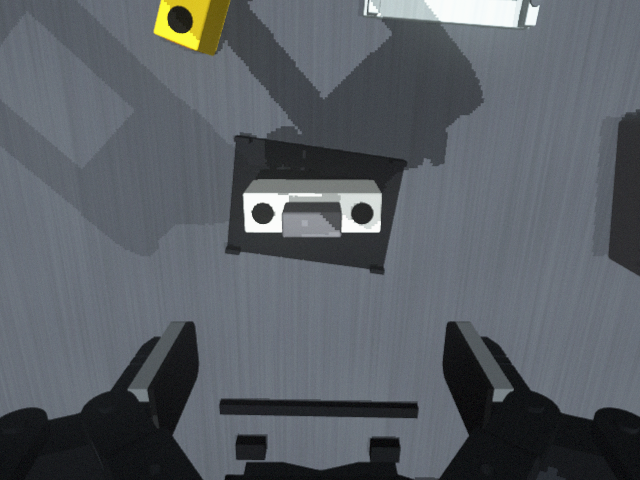

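View pics/c_w11.png

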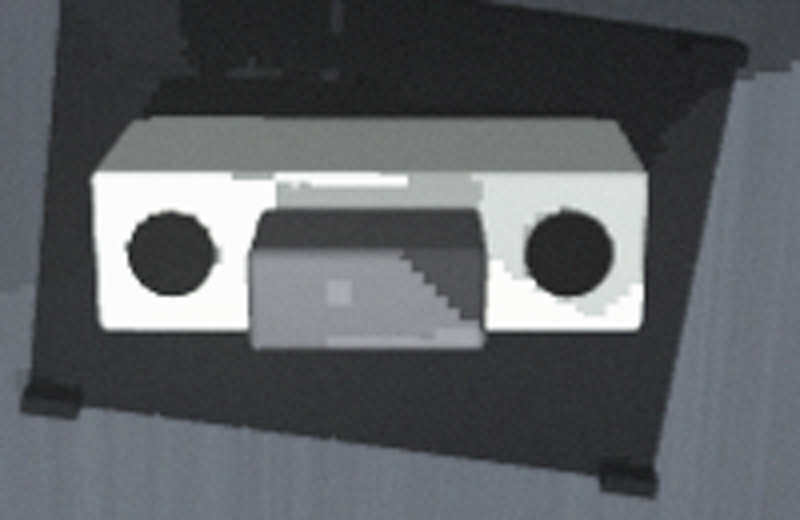

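```bash
python3 -c "
from h import *
c=dict(np.load('w11.npz'))
uv=np.array([((u+.5)/4-.5+220,(v+.5)/4-.5+150) for u,v in((93,172),(648,172),(643,331),(100,331),(250,249),(486,249),(484,348),(253,348))])
P=np.array([(-50,15,55),(50,15,55),(50,-15,55),(-50,-15,55),(-20,9,85),(20,9,85),(20,-9,85),(-20,-9,85)])/1000
r=least_squares(lambda p:(proj(c,T(P,*p[:3])+[0,0,p[3]])-uv).ravel(),[.44,-.29,0.02,0]);print(r.x,np.degrees(r.x[2]),np.round(r.fun.reshape(-1,2),1).tolist())
for z in(0,.003,.006):
  r=least_squares(lambda p:(proj(c,T(P,*p[:3])+[0,0,z])-uv).ravel(),[.44,-.29,0.02]);print(z,r.x,2*r.cost)
mv(r.x[0],r.x[1],.1,np.degrees(r.x[2]))
"
```

```text
[ 0.44142051 -0.29981749  0.02369893  0.00356689] 1.35784844715113 [[0.2, -0.1], [-0.1, -0.1], [-0.7, -0.4], [0.8, -0.4], [-0.8, -0.2], [0.7, -0.2], [0.7, 0.8], [-0.8, 0.8]]
0 [ 0.441374   -0.30085076  0.02364127] 8.58383877673305
0.003 [ 0.44141312 -0.29998168  0.02368967] 5.242884827145446
0.006 [ 0.44145225 -0.29911288  0.02373902] 6.815512011554306
t 18.25 pos [ 0.447  -0.2964  0.2003] F [0.5 0.6 0.9] open 1.0
shift mm [ -5.6   2.7 100.3] turn [-0.06  0.03  0.01]
```

step_arm(
  plan=[
    [[-0.002,0.001,0.025],[0,0,0]],
    [[-0.004,0.002,0.055],[0,0,0]],
    [[-0.0055,0.0034,0.085],[0,0,0]],
    [[-0.0055,0.0034,0.1],[0,0,0]],
    [[-0.0055,0.0034,0.106],[0,0,0]],
  ],
)

```text
time_s: 18.75
eef_pos: [0.4409, -0.2987, 0.0927]
eef_rot: [-0.001, 1.0, 0.012, -0.001]
wrist_force: [0.2, 0.2, -0.4]
opening: 0.996
```

step_arm(
  plan=[
    [[0,0,0],[0,0,0]],
    [[0,0,0],[0,0,0]],
    [[0,0,0],[0,0,0]],
  ],
)

```text
time_s: 19.05
eef_pos: [0.4424, -0.3015, 0.0962]
eef_rot: [0.001, 1.0, 0.012, 0.001]
wrist_force: [-0.1, -0.1, -0.6]
opening: 1.003
```

```bash
python3 -c "
from h import *
mv(.4414,-.2998,.04,1.36)
c=viewer.get_calibration('wrist')
im=viewer.camera('wrist');cv2.imwrite('pics/w12.png',im[:,:,::-1])
print(proj(c,T(np.array([(-50,15,58.5),(50,15,58.5),(50,-15,58.5),(-50,-15,58.5),(-20,9,88.5),(20,9,88.5),(20,-9,88.5),(-20,-9,88.5)])/1000,.4414,-.2998,.0237)).round().tolist())"
```

```text
t 19.05 pos [ 0.4424 -0.3015  0.0962] F [-0.1 -0.1 -0.6] open 1.003
shift mm [-1.1 -1.8 56.2] turn [ 0.11 -0.09  0.  ]
[[216.0, 230.0], [420.0, 230.0], [415.0, 286.0], [221.0, 286.0], [271.0, 265.0], [364.0, 265.0], [363.0, 303.0], [273.0, 303.0]]
```

View pics/w12.png

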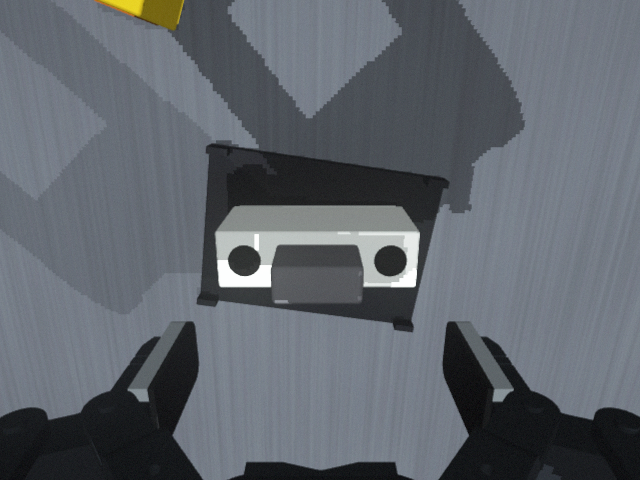

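step_arm(
  plan=[
    [[-0.0005,-0.001,0.015],[0,0,0]],
    [[-0.0005,-0.001,0.03],[0,0,0]],
    [[-0.0005,-0.001,0.042],[0,0,0]],
    [[-0.0005,-0.001,0.051],[0,0,0]],
    [[-0.0005,-0.001,0.055],[0,0,0]],
  ],
)

```text
time_s: 19.6
eef_pos: [0.4408, -0.2998, 0.0391]
eef_rot: [-0.0, 1.0, 0.012, -0.0]
wrist_force: [0.3, 0.9, -0.5]
opening: 0.993
```

step_arm(
  plan=[
    [[0,0,0],[0,0,0]],
    [[0,0,0],[0,0,0]],
    [[0,0,0],[0,0,0]],
    [[0,0,0],[0,0,0]],
  ],
)

```text
time_s: 20.0
eef_pos: [0.4413, -0.3003, 0.0403]
eef_rot: [0.0, 1.0, 0.012, 0.0]
wrist_force: [0.7, -0.1, -0.1]
opening: 0.999
```

```bash
python3 -c "
from h import *
mv(.4414,-.2998,.04,1.36)"
```

```text
t 20.0 pos [ 0.4413 -0.3003  0.0403] F [ 0.7 -0.1 -0.1] open 0.999
shift mm [ 0.1 -0.5  0.3] turn [ 0.04 -0.04 -0.03]
```

step_arm(
  plan=[
    [[0,-0.0005,0],[0,0,0]],
    [[0,-0.0005,0],[0,0,0]],
    [[0,-0.0005,0],[0,0,0]],
    [[0,-0.0005,0],[0,0,0]],
    [[0,-0.0005,0],[0,0,0]],
  ],
  fingers=0,
)

```text
time_s: 20.5
eef_pos: [0.4412, -0.2998, 0.0401]
eef_rot: [0.0, 1.0, 0.012, 0.0]
wrist_force: [-1.0, -0.9, 1.9]
opening: 0.456
```

step_arm(
  plan=[
    [[0,0,0],[0,0,0]],
    [[0,0,0],[0,0,0]],
  ],
)

```text
time_s: 20.7
eef_pos: [0.4412, -0.2997, 0.0401]
eef_rot: [0.0, 1.0, 0.012, 0.0]
wrist_force: [-1.4, -0.5, 4.4]
opening: 0.461
```

step_arm(
  plan=[
    [[0,0,-0.005],[0,0,0]],
    [[0,0,-0.02],[0,0,0]],
    [[0,0,-0.045],[0,0,0]],
    [[0,0,-0.075],[0,0,0]],
    [[0,0,-0.1],[0,0,0]],
  ],
)

```text
time_s: 21.2
eef_pos: [0.4408, -0.2991, 0.1407]
eef_rot: [-0.0, 1.0, 0.012, -0.0]
wrist_force: [0.7, 0.2, -1.8]
opening: 0.457
```

step_arm(
  plan=[
    [[0,0,-0.02],[0,0,0]],
    [[0,0,-0.035],[0,0,0]],
    [[0,0,-0.04],[0,0,0]],
    [[0,0,-0.04],[0,0,0]],
  ],
)

```text
time_s: 21.6
eef_pos: [0.4411, -0.2995, 0.18]
eef_rot: [0.0, 1.0, 0.012, 0.0]
wrist_force: [-0.2, -0.2, -2.4]
opening: 0.461
```

```bash
python3 -c "
from h import *
mv(.5427,-.0404,.175,-2.7)
im=viewer.camera('wrist');cv2.imwrite('pics/w13.png',im[:,:,::-1])
im=viewer.camera('side');cv2.imwrite('pics/s13.png',im[:,:,::-1])"
```

```text
t 21.6 pos [ 0.4411 -0.2995  0.18  ] F [-0.2 -0.2 -2.4] open 0.461
shift mm [ 107.6 -256.7    5. ] turn [ 0.02 -0.03  4.04]
```

View pics/w13.png

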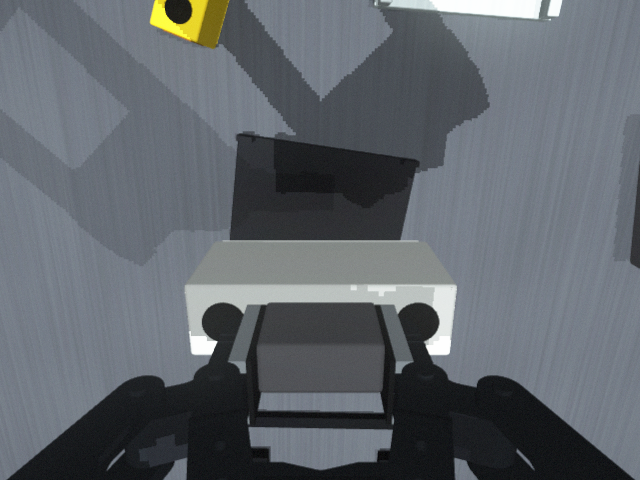

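View pics/s13.png

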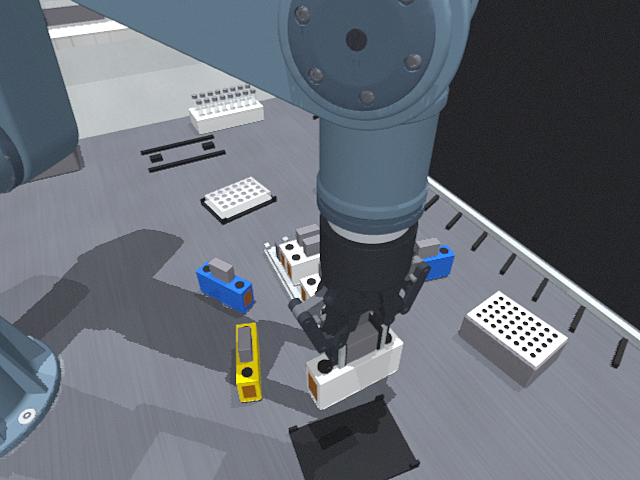

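step_arm(
  plan=[
    [[0.01,-0.025,0],[0,0,0.5]],
    [[0.026,-0.062,0],[0,0,1]],
    [[0.042,-0.1,0],[0,0,2]],
    [[0.058,-0.138,0],[0,0,3]],
    [[0.074,-0.176,0],[0,0,4.04]],
  ],
)

```text
time_s: 22.2
eef_pos: [0.5105, -0.12, 0.1783]
eef_rot: [-0.001, 1.0, -0.024, -0.001]
wrist_force: [0.4, 0.1, -2.3]
opening: 0.459
```

```bash
python3 -c "
from h import *
mv(.5427,-.0404,.175,-2.7)"
```

```text
t 22.2 pos [ 0.5105 -0.12    0.1783] F [ 0.4  0.1 -2.3] open 0.459
shift mm [ 28.4 -81.    3.4] turn [-0.06  0.13 -0.08]
```

step_arm(
  plan=[
    [[0.012,-0.033,0],[0,0,0]],
    [[0.022,-0.06,0],[0,0,0]],
    [[0.027,-0.075,0],[0,0,0]],
    [[0.0284,-0.08,0],[0,0,0]],
    [[0.0284,-0.081,0],[0,0,0]],
  ],
)

```text
time_s: 22.7
eef_pos: [0.5427, -0.0423, 0.1791]
eef_rot: [0.0, 1.0, -0.023, -0.001]
wrist_force: [0.9, -0.1, -2.1]
opening: 0.459
```

step_arm(
  plan=[
    [[0,0,0],[0,0,0]],
    [[0,0,0],[0,0,0]],
    [[0,0,0],[0,0,0]],
    [[0,0,0],[0,0,0]],
  ],
)

```text
time_s: 23.1
eef_pos: [0.543, -0.043, 0.1799]
eef_rot: [0.0, 1.0, -0.024, 0.0]
wrist_force: [0.3, 0.2, -1.7]
opening: 0.455
```

```bash
python3 -c "
from h import *
mv(.5427,-.0404,.102,-2.7)
im=viewer.camera('wrist');cv2.imwrite('pics/w14.png',im[:,:,::-1])"
```

```text
t 23.1 pos [ 0.543  -0.043   0.1799] F [ 0.3  0.2 -1.7] open 0.455
shift mm [-0.5 -2.6 77.9] turn [ 0.01 -0.01 -0.07]
```

View pics/w14.png

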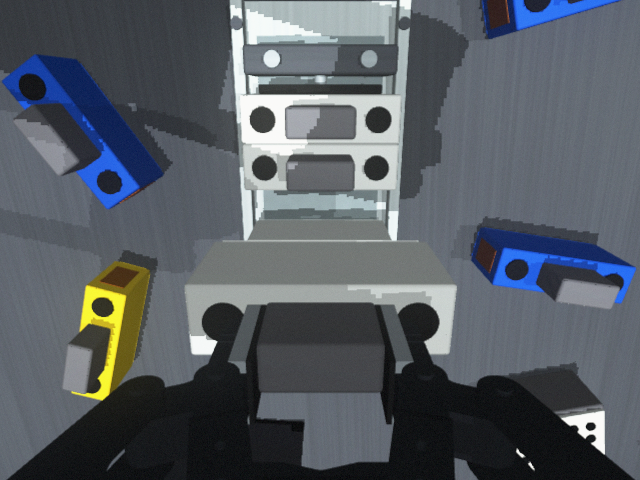

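```bash
python3 -c "
from h import *
c=viewer.get_calibration('wrist');p=telemetry.get_obs()['eef_pos']
P=np.array([(-50,15,0),(50,15,0),(-50,-15,0),(50,-15,0)])/1000
for z in (.0165,.0185,.0205): print(proj(c,T(P,p[0],p[1],np.radians(-2.75))+[0,0,p[2]+z]).round(1).tolist())
im=cv2.imread('pics/w14.png')[225:400,170:470];cv2.imwrite('pics/c_w14.png',cv2.resize(im,None,fx=2.6,fy=2.6,interpolation=cv2.INTER_CUBIC))"
```

```text
[[186.3, 279.7], [453.6, 279.6], [193.9, 348.9], [446.1, 348.7]]
[[184.7, 282.0], [455.2, 281.9], [192.5, 351.8], [447.5, 351.6]]
[[183.0, 284.3], [456.9, 284.2], [191.0, 354.8], [449.0, 354.6]]
```

View pics/c_w14.png

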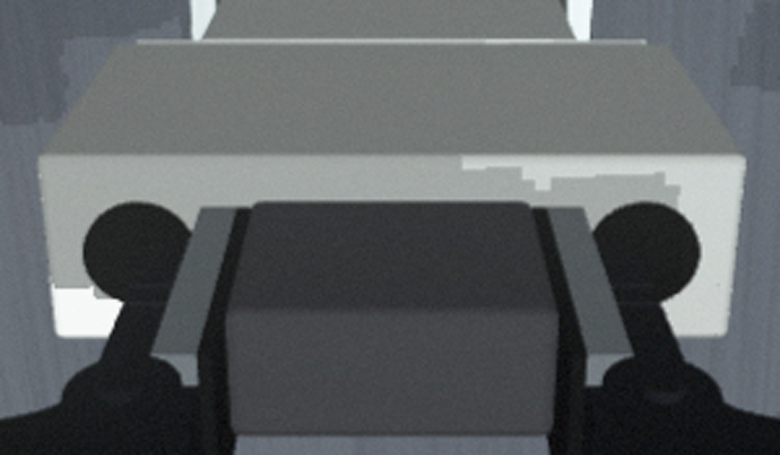

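step_arm(
  plan=[
    [[-0.0005,-0.0015,0.01],[0,0,0]],
    [[-0.0005,-0.003,0.025],[0,0,0]],
    [[-0.0005,-0.003,0.04],[0,0,0]],
    [[-0.0005,-0.003,0.055],[0,0,0]],
    [[-0.0005,-0.003,0.066],[0,0,0]],
  ],
)

```text
time_s: 23.65
eef_pos: [0.5414, -0.0387, 0.1113]
eef_rot: [-0.0, 1.0, -0.024, -0.001]
wrist_force: [-0.6, -0.8, -2.2]
opening: 0.458
```

step_arm(
  plan=[
    [[0,0,0.004],[0,0,0]],
    [[0,0,0.006],[0,0,0]],
    [[0,0,0.006],[0,0,0]],
    [[0,0,0.006],[0,0,0]],
    [[0,0,0.006],[0,0,0]],
  ],
)

```text
time_s: 24.15
eef_pos: [0.5433, -0.0394, 0.1085]
eef_rot: [0.0, 1.0, -0.024, 0.001]
wrist_force: [0.1, 0.1, -1.9]
opening: 0.459
```

```bash
python3 -c "
from h import *
mv(.5427,-.0400,.0465,-2.7)
im=viewer.camera('wrist');cv2.imwrite('pics/w15.png',im[:,:,::-1])
im=viewer.camera('side');cv2.imwrite('pics/s15.png',cv2.resize(im[190:350,250:410,::-1],None,fx=3.7,fy=3.7,interpolation=cv2.INTER_CUBIC))
im=viewer.camera('scene');cv2.imwrite('pics/sc15.png',cv2.resize(im[180:310,230:375,::-1],None,fx=5,fy=4.6,interpolation=cv2.INTER_CUBIC))"
```

```text
t 24.15 pos [ 0.5433 -0.0394  0.1085] F [ 0.1  0.1 -1.9] open 0.459
shift mm [-0.6  0.6 62. ] turn [ 0.02 -0.07 -0.01]
```

View pics/w15.png

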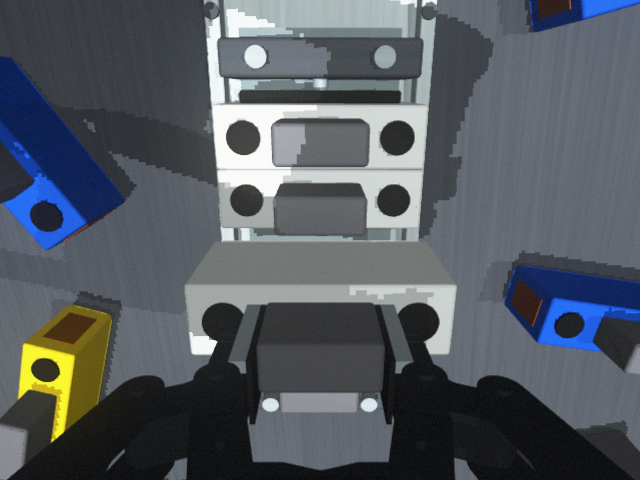

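View pics/s15.png

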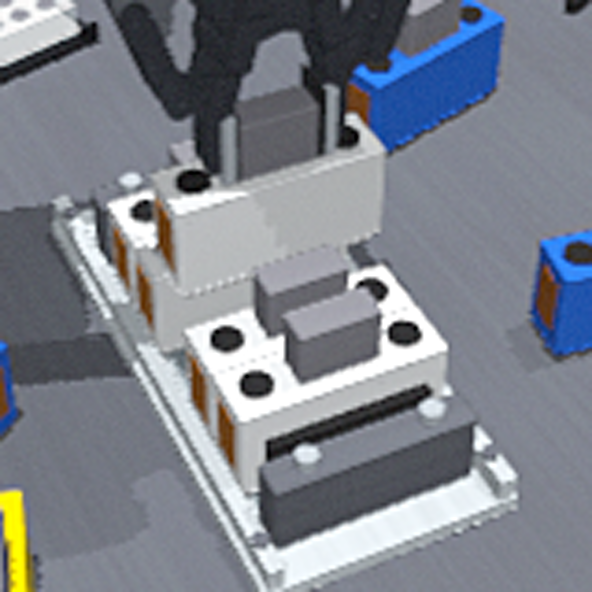

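View pics/sc15.png

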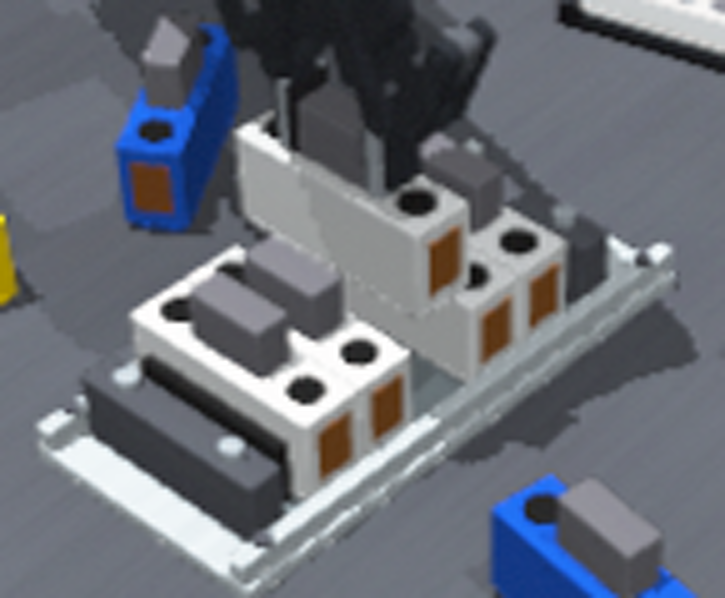

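step_arm(
  plan=[
    [[-0.0003,0.0005,0.002],[0,0,0]],
    [[-0.0003,0.0005,0.005],[0,0,0]],
    [[-0.0003,0.0005,0.008],[0,0,0]],
    [[-0.0003,0.0005,0.011],[0,0,0]],
    [[-0.0003,0.0005,0.013],[0,0,0]],
  ],
)

```text
time_s: 24.8
eef_pos: [0.5422, -0.0397, 0.0943]
eef_rot: [-0.0, 1.0, -0.024, -0.0]
wrist_force: [0.8, 0.6, -3.2]
opening: 0.46
```

step_arm(
  plan=[
    [[0,0,0.001],[0,0,0]],
    [[0,0,0.003],[0,0,0]],
    [[0,0,0.004],[0,0,0]],
  ],
)

```text
time_s: 25.1
eef_pos: [0.5424, -0.0398, 0.0906]
eef_rot: [-0.0, 1.0, -0.024, -0.0]
wrist_force: [0.6, 0.3, -2.3]
opening: 0.457
```

step_arm(
  plan=[
    [[0,0,0.002],[0,0,0]],
    [[0,0,0.004],[0,0,0]],
    [[0,0,0.006],[0,0,0]],
  ],
)

```text
time_s: 25.4
eef_pos: [0.5424, -0.0398, 0.0846]
eef_rot: [0.0, 1.0, -0.024, 0.0]
wrist_force: [0.3, 1.1, -1.5]
opening: 0.456
```

step_arm(
  plan=[
    [[0,0,0.003],[0,0,0]],
    [[0,0,0.007],[0,0,0]],
    [[0,0,0.011],[0,0,0]],
    [[0,0,0.015],[0,0,0]],
    [[0,0,0.018],[0,0,0]],
  ],
)

```text
time_s: 25.9
eef_pos: [0.5422, -0.0397, 0.0662]
eef_rot: [-0.0, 1.0, -0.024, -0.0]
wrist_force: [-0.4, -0.0, -2.7]
opening: 0.456
```

step_arm(
  plan=[
    [[0,0,0.002],[0,0,0]],
    [[0,0,0.004],[0,0,0]],
    [[0,0,0.006],[0,0,0]],
  ],
)

```text
time_s: 26.2
eef_pos: [0.5425, -0.0398, 0.0607]
eef_rot: [0.0, 1.0, -0.024, 0.0]
wrist_force: [0.4, 0.2, -0.5]
opening: 0.459
```

step_arm(
  plan=[
    [[0,0,0.002],[0,0,0]],
    [[0,0,0.004],[0,0,0]],
    [[0,0,0.006],[0,0,0]],
  ],
)

```text
time_s: 26.5
eef_pos: [0.5425, -0.0397, 0.0547]
eef_rot: [0.0, 1.0, -0.024, 0.0]
wrist_force: [-0.4, -0.5, -2.5]
opening: 0.457
```

Base is now about 18 mm above the deck and inside the walls, with no resistance. The floor should come at a TCP height of about 0.0465.

step_arm(
  plan=[
    [[0,0,0.002],[0,0,0]],
    [[0,0,0.004],[0,0,0]],
    [[0,0,0.006],[0,0,0]],
  ],
)

```text
time_s: 26.8
eef_pos: [0.5425, -0.0398, 0.0487]
eef_rot: [0.0, 1.0, -0.024, 0.0]
wrist_force: [0.3, -0.3, -2.3]
opening: 0.458
```

step_arm(
  plan=[
    [[0,0,0.001],[0,0,0]],
    [[0,0,0.0015],[0,0,0]],
  ],
)

```text
time_s: 27.0
eef_pos: [0.5423, -0.0397, 0.0471]
eef_rot: [-0.0, 1.0, -0.024, -0.0]
wrist_force: [-0.1, 0.4, -2.6]
opening: 0.456
```

step_arm(
  plan=[
    [[0,0,0.0005],[0,0,0]],
    [[0,0,0.001],[0,0,0]],
  ],
)

```text
time_s: 27.2
eef_pos: [0.5425, -0.0398, 0.0463]
eef_rot: [0.0, 1.0, -0.024, 0.0]
wrist_force: [-0.1, 0.5, -2.1]
opening: 0.457
```

step_arm(
  plan=[
    [[0,0,0.0005],[0,0,0]],
    [[0,0,0.001],[0,0,0]],
  ],
)

```text
time_s: 27.4
eef_pos: [0.5425, -0.0397, 0.0453]
eef_rot: [0.0, 1.0, -0.024, 0.0]
wrist_force: [-0.3, -0.3, -1.9]
opening: 0.461
```

step_arm(
  plan=[
    [[0,0,0.0005],[0,0,0]],
    [[0,0,0.001],[0,0,0]],
  ],
)

```text
time_s: 27.6
eef_pos: [0.5424, -0.0397, 0.0443]
eef_rot: [-0.0, 1.0, -0.024, 0.0]
wrist_force: [0.0, -0.6, -1.9]
opening: 0.455
```

step_arm(
  plan=[
    [[0,0,0.0005],[0,0,0]],
    [[0,0,0.001],[0,0,0]],
  ],
)

```text
time_s: 27.8
eef_pos: [0.5425, -0.0398, 0.0441]
eef_rot: [0.0, 1.0, -0.024, -0.0]
wrist_force: [-5.0, 0.7, 9.7]
opening: 0.455
```

step_arm(
  plan=[
    [[0,0,-0.0005],[0,0,0]],
    [[0,0,-0.0005],[0,0,0]],
  ],
)

```text
time_s: 28.0
eef_pos: [0.5426, -0.0398, 0.0441]
eef_rot: [0.0, 1.0, -0.024, 0.0]
wrist_force: [-1.2, 0.6, 3.3]
opening: 0.459
```

```bash
python3 -c "
from h import *
mv(.5427,-.0400,.0445,-2.7)
im=viewer.camera('side');cv2.imwrite('pics/s16.png',cv2.resize(im[190:350,250:410,::-1],None,fx=3.7,fy=3.7,interpolation=cv2.INTER_CUBIC))
im=viewer.camera('scene');cv2.imwrite('pics/sc16.png',cv2.resize(im[180:310,230:375,::-1],None,fx=5,fy=4.6,interpolation=cv2.INTER_CUBIC))"
```

```text
t 28.0 pos [ 0.5426 -0.0398  0.0441] F [-1.2  0.6  3.3] open 0.459
shift mm [ 0.1  0.2 -0.4] turn [ 0.01 -0.03 -0.01]
```

View pics/s16.png

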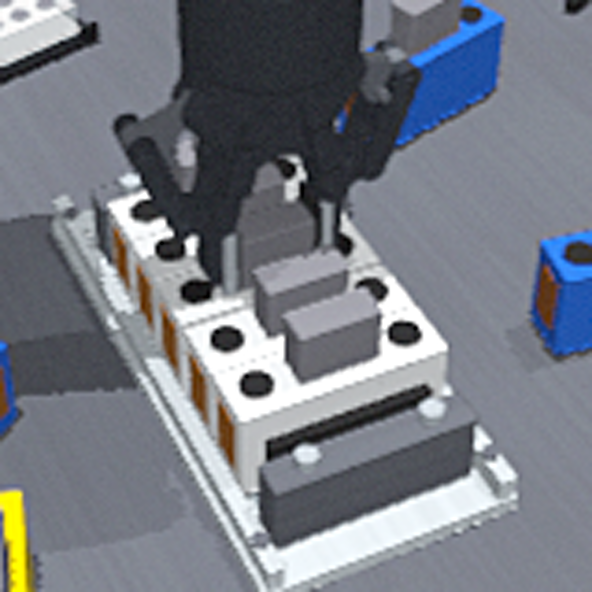

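View pics/sc16.png

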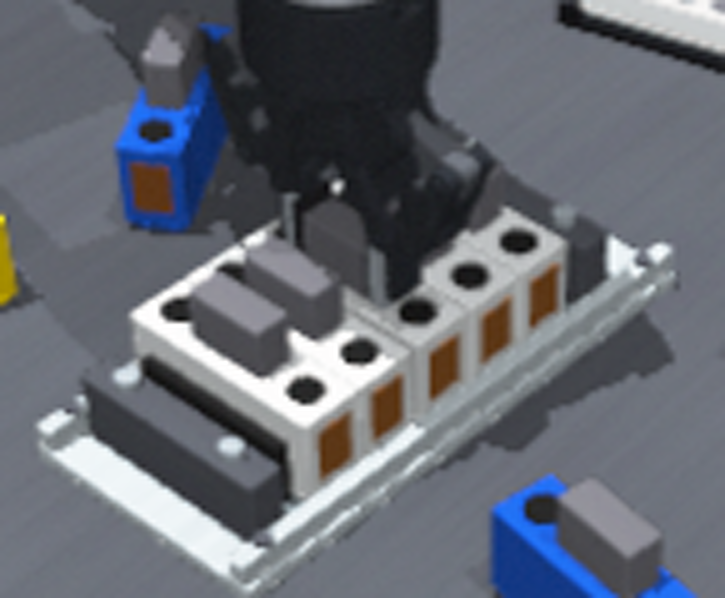

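Scene and side views show the spare level with its neighbours and fully down (scene crop ~430,340). I'll release it.

step_arm(
  plan=[
    [[0,0,0],[0,0,0]],
    [[0,0,0],[0,0,0]],
    [[0,0,0],[0,0,0]],
    [[0,0,0],[0,0,0]],
    [[0,0,-0.005],[0,0,0]],
  ],
  fingers=100,
)

```text
time_s: 28.6
eef_pos: [0.5418, -0.0396, 0.0483]
eef_rot: [-0.0, 1.0, -0.024, -0.001]
wrist_force: [0.3, -0.9, 0.8]
opening: 0.999
```

step_arm(
  plan=[
    [[0,0,-0.012],[0,0,0]],
    [[0,0,-0.035],[0,0,0]],
    [[0,0,-0.065],[0,0,0]],
    [[0,0,-0.1],[0,0,0]],
    [[0,0,-0.13],[0,0,0]],
  ],
)

```text
time_s: 29.1
eef_pos: [0.5428, -0.0398, 0.1817]
eef_rot: [0.0, 1.0, -0.024, 0.001]
wrist_force: [0.9, -0.3, 0.5]
opening: 1.002
```

step_arm(
  plan=[
    [[0,0,-0.01],[0,0,0]],
    [[0,0,-0.015],[0,0,0]],
    [[0,0,-0.015],[0,0,0]],
    [[0,0,-0.015],[0,0,0]],
  ],
)

```text
time_s: 29.5
eef_pos: [0.5415, -0.0395, 0.1923]
eef_rot: [-0.0, 1.0, -0.024, -0.001]
wrist_force: [0.8, -0.4, -0.4]
opening: 1.003
```

```bash
python3 -c "
from h import *
mv(.5427,-.0400,.0445,-2.7)
im=viewer.camera('wrist');cv2.imwrite('pics/w17.png',im[:,:,::-1])
im=viewer.camera('side');cv2.imwrite('pics/s17.png',cv2.resize(im[190:350,250:410,::-1],None,fx=3.7,fy=3.7,interpolation=cv2.INTER_CUBIC))
im=viewer.camera('scene');cv2.imwrite('pics/sc17.png',im[:,:,::-1])"
```

```text
t 29.5 pos [ 0.5415 -0.0395  0.1923] F [ 0.8 -0.4 -0.4] open 1.003
shift mm [  1.6   0.6 147.8] turn [-0.04  0.14 -0.01]
```

View pics/w17.png

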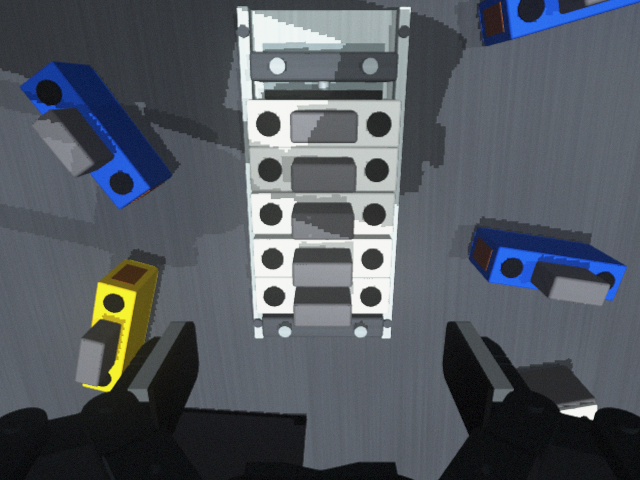

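View pics/s17.png

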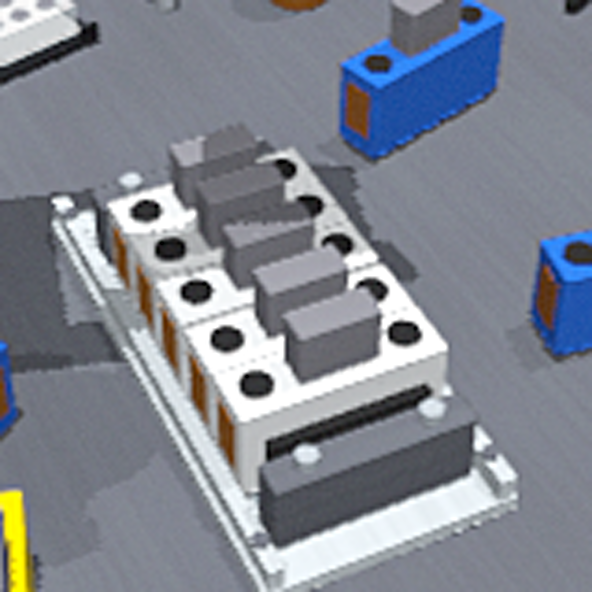

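View pics/sc17.png

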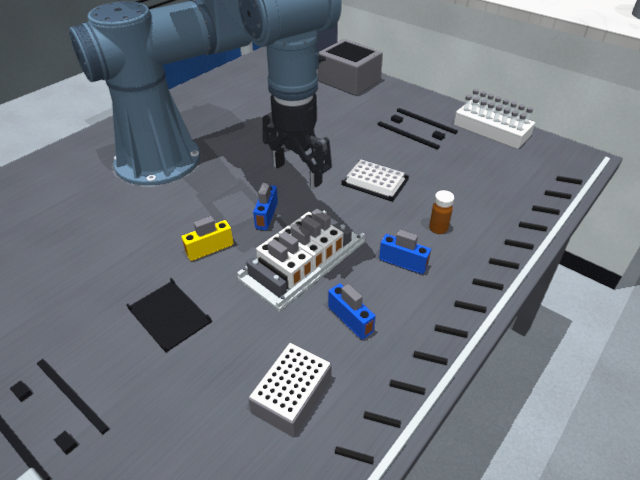

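The wrist view shows five level cassettes with the spare in the middle (wrist ~322,215). In the scene view the other objects are where they were, and the gripper is clear. I'll hand in.

```bash
python3 -c "
from bench import ticket
print(ticket.hand_in())"
```

```text
the job is handed in; nothing more can be done
None
```

The spare cassette now stands fully down in the rack with two cassettes on each side, and I handed the job in at about 29.5 s. No verdict was reported.

**What I did:**
- **Separating:** I gripped c2 by its tab and slid the +y pair about 10 mm to its buffer. I then slid the −y pair about 24 mm with c3. Contact showed as a rise of about 2–5 N over the drag. The highest wrist force I read along the slide was 10 N, and I eased off before each release.
- **Placing:** I set the spare into the gap of about 34.5 mm. There was no resistance until it met the floor at about 10 N, and I then released it.

**Last checks:** The wrist, side and scene views show five level cassettes with the spare in the middle. The gripper is clear, and the look-alikes and bystanders look to be where they were.

**What disagreed:**
- **Fingertip position:** The cameras put the closed fingertips about 22 mm behind the TCP, whereas `ctrl.tip_reach` says 8 mm ahead. My first close therefore shut on nothing just above c2's tab, with no contact force. I corrected the height from the pictures.
- **Contact height:** The spare met the floor about 2 mm lower than I had worked out. That fits the nest being slightly higher than my estimate.
- **Drag force:** It read 4–7 N, above the 1–4 N stated. The closing fingers pressed down on the cassettes, which probably explains it.

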